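Load the score plate under the spring clip of the okey score holder

ROBOT

A 6-joint arm with a two-finger parallel gripper is mounted at the origin on the work surface. World frame = base frame: x ahead of the robot, y to its left, z up, the work surface at z = 0. Lengths are in m, angles in rad, forces in N, time in s.
With the tool pointing down it reaches from about 0.2 to 0.875 m from the base axis. Payload 3.4 kg.
Tool frame: the origin (TCP) lies midway between the tips of the shut fingers; the grasp point (between the pads) lies 19 mm behind it (grip_depth is the distance from the TCP to the grasp point, in m); z points along the fingers, x is the direction in which the jaws open and shut, and the axes are right-handed (so a half turn about z gives the same grasp; the last joint's range is limited). The gripper opens to 94 mm and grips with 3 to 60 N. Pads are 16 mm wide; open, the fingers measure 119 mm over their backs; the gripper's body (75 mm by 177 mm) begins 78 mm behind the grasp point.
Start: joints at [-1.452, 0.276, 1.505, -0, 1.361, -0.121], TCP at [0.137, -0.559, 0.205] pointing down, gripper open.
Joint ranges: [-2.89, 2.89], [-0.75, 2.08], [0.22, 2.7], [-1.18, 4.32], [0.11, 2.71], [-2.7, 2.7]. Speed limits (rad/s): [2.57, 2.57, 3.14, 3.14, 3.14, 3.14].

INTERFACE

Orientations are given as a unit quaternion [w, x, y, z].
In Python, from rig import * gives the robot as it stands.
- The arm moves only by the tool servo_tool, never from a script. Its arguments are lists of equal length, an entry for each row: "gripper": the closure, from 0 (fully open) to 1 (shut); "dp": the shift along the tool's x, y, z in m, a list of three; "twist": the turn about the tool's z in degrees. In form: {"gripper": [gripper, ...], "dp": [[dx, dy, dz], ...], "twist": [twist, ...]}. A call has 1 to 10 rows; each row shifts and turns the commanded pose from where the row before left it, along the tool's axes as they then stand; what a row does not reach is not made up. A row lasts 1/10 s, in which the tool goes at most 50 mm and 8.59 degrees, less where a joint would pass 70% of its speed; a pose out of reach is approached as far as the arm can. A call is refused whole if a number of a shift passes 0.05 or a number of a turn 8.59, either way. A call with a gripper value outside its range is refused whole. The fingers move at their own pace and stop on an object; "squeeze" is the grip in N (left out, the last holds). Time passes only in rows, so rows that do not move let the fingers close. It gives the time, the measured TCP pose, the force and the opening at its end, in the units of the state.
- observe(): the state, without advancing time (a new reading comes with each control period).
- grab_frame(name): name is "side" or "top" or "wrist"; returns a dict with "pixels" (384x512x3 uint8, red, green, blue), "fovy" (degrees; the focal length in pixels is half the picture's height over the tangent of half this angle, whatever the lens; pixels are square), "cx", "cy" (the principal point, pixels), "rvec" (rotation vector, rad) and "tvec" (3), from world to camera coordinates, as OpenCV has them. Camera axes: x right, y down, z forward; pixel columns grow to the right and rows downward; lengths in m; the calibration is good to about 2 mm. The wrist camera is an equidistant fisheye: a pixel r from the principal point sees the ray r / f radians off the axis. A picture is of the moment at which its call begins. There is no depth.
- close_job(): hands the job in, once; it reports no verdict.
The state is a dict: "time_s": time; "q": joint angles; "joint_vel": joint speeds; "joint_torque": joint torques, N m; "eef_pos": TCP position; "tool_rot": TCP orientation; "force": force on the tool from outside, world axes, zero at the start; "torque": the same for the moment, N m; "width": finger opening in m.
Only numpy, scipy, OpenCV 4.12 (cv2) and the standard library are available. Lean on these libraries where they do the work, as an engineer would, in place of code of your own. Each camera call takes 0.05 s, during which the arm holds its last target.

TASK

Set up the score holder for the next okey round: lift its brass spring clip well up, slide the white score plate between the rails beneath it, straight and fully home against the steel backstop without shoving the backstop out of its setting, then lower the clip gently until its sprung pad holds the plate down firmly but without hard pressing (about 3 newtons). Leave the tea things and the tile stand where they are.

Things in the scene. Friction and masses are not known exactly. Their poses are not given: they have to be found in the camera images.
- board: Score holder: beech board fixed to the table, 220 (x) x 90 (y) x 14 mm, yaw varies. Origin: centre of its underside. x runs along the sliding direction, from the bare landing (x -110 to 0 mm, nearer the robot) to the clip. Two dark rails, 5 mm high on its top face, 54 mm apart inside, run from x = 22 to 75 mm; their ends flare out back to x = 0 (mouth 65 mm wide).
- stop: Steel backstop, block 8 x 36 x 7 mm, slides along x on the board top between the rails. Origin: middle of the bottom edge of the face that meets the plate; axes as the board's. It stands anywhere 55 to 67 mm from the board's origin, held only by about 9 N of friction: push with less.
- clip_hinge (a point): Hinge axis of the clip: at x = +85 mm, y = 0 on the board, 28 mm above the table; the axis is parallel to the board's y axis.
- clip_knob (a point): Centre of the clip's black knob: roller 24 mm long (along the board's y), 16 mm in diameter, on a 12 mm wide stem above the pad. At clip angle 0: 60 mm from the hinge towards the landing, 28 mm above it (56 mm over the table); it moves on an arc of 66 mm radius about the hinge. Can be pinched at its two end faces (24 mm); it turns between the fingers as the clip swings.
- clip (a joint): Brass clip's angle, rad: 0 = pad just touches the plate (6 mm above the board top), 0.95 = upper limit; grows as it is lifted; starts partly or fully down. A stiff hinge keeps it wherever it is left (0.25 Nm friction: 4 N at the knob to move it). Below 0, to -0.05, the pad's spring is pressed in (5 N per mm; left alone the hinge holds at most about 4 N of pad force).
- clip_pad (a point): Middle of the underside of the clip's black sprung pad (12 x 30 mm, across the channel, 6 mm travel) when not pressed in: 60 mm from the hinge towards the landing and 8 mm below it at clip angle 0.
- plate_rib (a point): Score plate: white slab 100 (x) x 50 (y) x 6 mm, rows of dots, and on top a blue finger rib 40 (x) x 12 (y) mm, 20 mm tall (to 26 mm above the underside); about 90 g, lying on the table beside the board. Point: rib centre, 16 mm above the underside, on the long centre line, 25 mm behind the plate's middle. x points to the end that goes in first.
- plate_front (a point): Middle of the plate's leading edge (half-way up its 6 mm thickness), 75 mm ahead of the rib's centre along the plate's x; this edge meets the backstop.
- plate: The same score plate: origin at the middle of its underside, x towards the leading edge.
- canister: Bystander: red enamel tin canister, 71 mm across, 76 mm tall; origin under its centre.
- saucer: Bystander: nickel saucer, 100 mm across, 12 mm high; origin under its centre.
- cup: Bystander: clear glass cup on the saucer, 56 mm across, 65 mm tall; origin under its centre.
- scoop: Bystander: brass sugar scoop about 133 mm long and 18 mm high, along its x; origin between bowl and handle, on the table.
- tile_stand: Bystander: slotted beech stand with white tiles leaning in it, 70 x 260 mm, 52 mm high; origin under its centre.
There are look-alikes about, which are no part of the job. What is shaped like the board but blue or orange is not meant. Of the things shaped like the plate, the white one is meant.

How it is judged:
By the outcome, as a careful person would: the job done as asked, in the order asked, and still so for the second after the job is handed in, with the robot touching nothing.
It also fails if it takes over 72 s, if anything falls off the work surface, if the arm or the gripper's body presses on something with over 40 N, if the wrist force passes 120 N, or if a joint passes its speed limit or range.

## Working session

There is one attempt and no reset: what is moved stays moved. The work goes in short steps, Python scripts to look and compute and a tool call to move; the robot and the scene stay as the last step left them, time stands still between calls to the robot, and variables do not carry over. Pictures are saved under pics/ and viewed, and the job is handed in when it is done.

Besides the shell and the picture viewer there is one more tool, called after "Call:" by a JSON object that holds its "name" and its "arguments", one argument or row to a line. servo_tool: Moves the arm, as the interface text tells. Its arguments: {"type":"object","properties":{"gripper":{"type":"array"},"dp":{"type":"array"},"twist":{"type":"array"},"squeeze":{"type":"number"}},"required":["gripper","dp","twist"]}

```bash
ls; mkdir -p pics; python3 - <<'E'
from rig import *
import cv2
print(observe())
for n in ("side","top","wrist"):
    f=grab_frame(n); cv2.imwrite(f"pics/{n}0.png",f["pixels"][:,:,::-1]); print(n,f["fovy"],f["cx"],f["cy"],f["rvec"],f["tvec"])
    import pickle; pickle.dump(f,open(f"pics/{n}0.pkl","wb"))
E
```

```text
pics
{'time_s': 0.0, 'q': array([-1.45198015e+00,  2.76568832e-01,  1.50610292e+00, -3.09281677e-05,
        1.36067691e+00, -1.21006390e-01]), 'joint_vel': array([-0.0008591 , -0.00111346, -0.00127426,  0.00038278,  0.00044292,
        0.0005158 ]), 'joint_torque': array([ 9.91260799e-05, -4.04577899e+01, -2.37226957e+01,  7.00321351e-02,
        3.45107436e-02, -1.48293452e-04]), 'eef_pos': array([ 0.13649341, -0.55799451,  0.20463169]), 'tool_rot': array([-6.10843882e-04,  7.86617955e-01, -6.17439407e-01, -6.30868594e-04]), 'force': array([-0.25487578, -0.41055275,  0.23813098]), 'torque': array([-0.00072061, -0.05693422,  0.01027542]), 'width': 0.09376266937912997}
side 44.712272685331364 260.97905225443736 190.0809290191284 [ 0.31762666 -2.71444623  1.361258  ] [0.53663598 0.08430321 1.21280991]
top 48.71967005316084 250.72058675413888 183.7513561355785 [ 2.20107408 -2.17415603  0.06255259] [0.06854504 0.5500594  1.06763503]
wrist 65.70646984690485 256.3671176007937 189.4385593291101 [-2.30755347  1.80987341  0.23572481] [-0.57406743 -0.02565507  0.39134858]
```

View pics/top0.png

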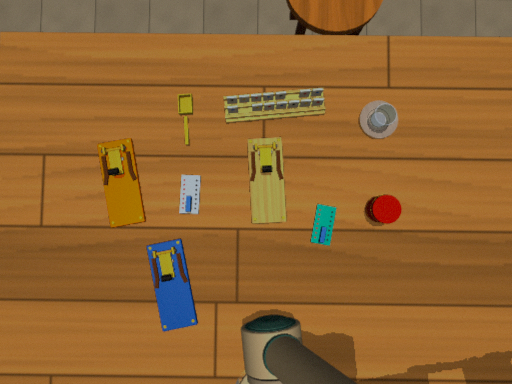

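View pics/side0.png

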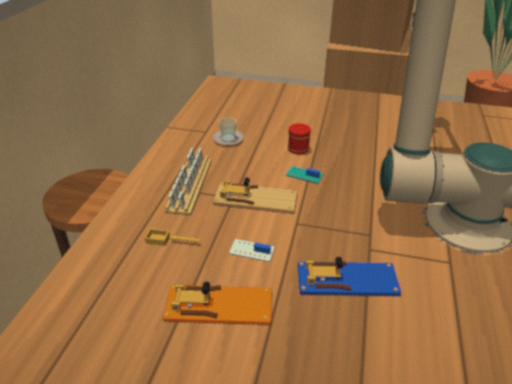

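View pics/wrist0.png

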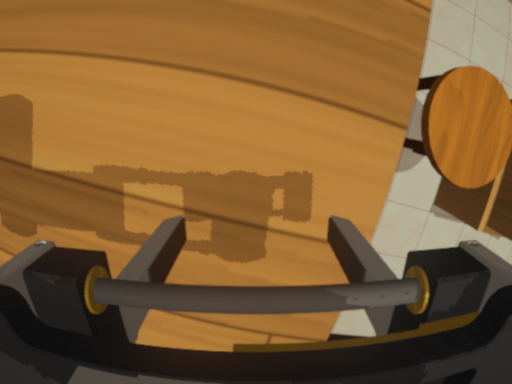

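The top view shows the beech board centred at about (267,180), the white plate at about (190,194), and blue and orange look-alike boards on the left. I'll enlarge these.

```bash
cat > h.py <<'E'
import numpy as np, cv2, pickle
def K(f):
    fl=192/np.tan(np.radians(f["fovy"])/2); return fl
def pix2z(f,uv,z):
    fl=K(f);R,_=cv2.Rodrigues(np.array(f["rvec"],float));t=np.array(f["tvec"])
    x=(uv[0]-f["cx"])/fl;y=(uv[1]-f["cy"])/fl
    if f.get("fish"):
        r=np.hypot(x,y); d=np.array([x/r*np.sin(r),y/r*np.sin(r),np.cos(r)])
    else: d=np.array([x,y,1.])
    C=-R.T@t; D=R.T@d
    return C+D*(z-C[2])/D[2]
def proj(f,P):
    fl=K(f);R,_=cv2.Rodrigues(np.array(f["rvec"],float)); p=R@np.array(P)+np.array(f["tvec"])
    if f.get("fish"):
        r=np.hypot(p[0],p[1]); th=np.arctan2(r,p[2]); s=fl*th/r
        return np.array([p[0]*s+f["cx"],p[1]*s+f["cy"]])
    return np.array([p[0]/p[2]*fl+f["cx"],p[1]/p[2]*fl+f["cy"]])
def crop(f,x0,y0,w,h,s,name):
    im=f["pixels"][y0:y0+h,x0:x0+w,::-1]
    cv2.imwrite(name,cv2.resize(im,None,fx=s,fy=s,interpolation=cv2.INTER_CUBIC))
def load(n):
    f=pickle.load(open(n,"rb")); 
    if "wrist" in n: f["fish"]=1
    return f
def grab(n,tag):
    from rig import grab_frame
    f=grab_frame(n); pickle.dump(f,open(f"pics/{n}{tag}.pkl","wb")); cv2.imwrite(f"pics/{n}{tag}.png",f["pixels"][:,:,::-1])
    if n=="wrist": f["fish"]=1
    return f
E
python3 - <<'E'
from h import *
f=load("pics/top0.pkl"); g=load("pics/side0.pkl")
crop(f,235,130,60,100,6,"pics/t1.png"); crop(f,165,165,50,60,9,"pics/t2.png")
crop(g,205,170,100,50,8,"pics/s1.png"); crop(g,220,230,60,40,10,"pics/s2.png")
E
```

```text
(no output)
```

View pics/t1.png

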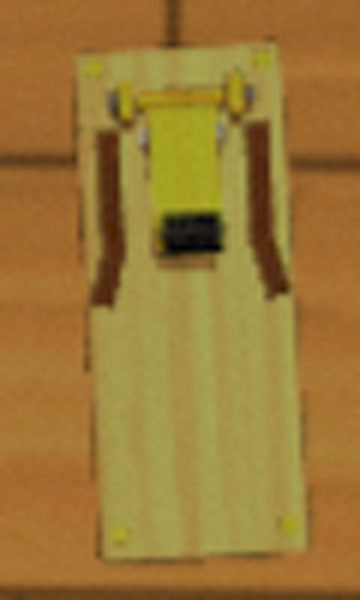

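View pics/t2.png

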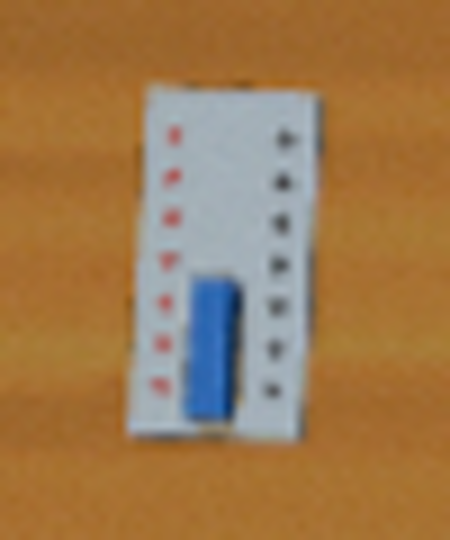

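View pics/s1.png

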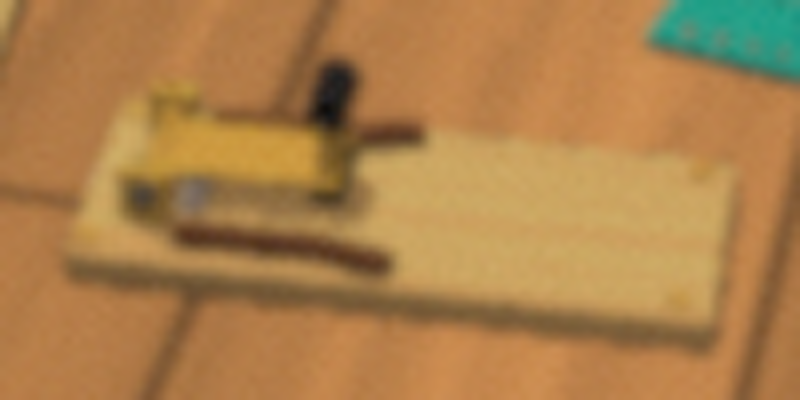

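View pics/s2.png

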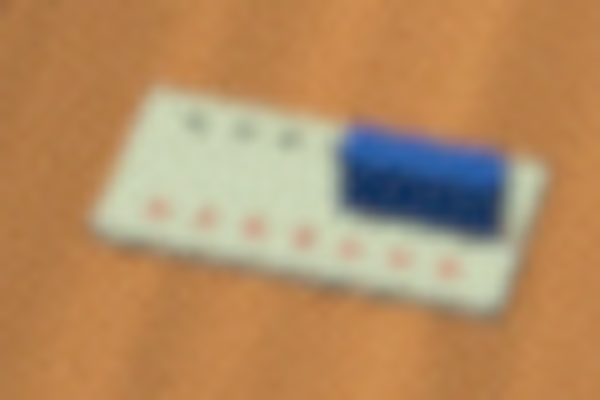

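```bash
python3 - <<'E'
from h import *
f=load("pics/top0.pkl"); g=load("pics/side0.pkl")
def un(p,x0,y0,s): return ((p[0]+.5)/s-.5+x0,(p[1]+.5)/s-.5+y0)
def fit(f,pts,z,x0,y0,s,dims):
    P=np.array([pix2z(f,un(p,x0,y0,s),z) for p in pts])[:,:2]
    # order: FL,FR,NR,NL
    c=P.mean(0); d=P[0]+P[1]-P[2]-P[3]; yaw=np.arctan2(d[1],d[0])
    print(np.round(P,4).tolist(),"c",c.round(4),"yaw",np.degrees(yaw).round(2),"len",np.linalg.norm(d)/2,"wid",np.linalg.norm(P[0]+P[3]-P[1]-P[2])/2)
fit(f,[(78,55),(278,45),(305,550),(103,558)],.014,235,130,6,0)
fit(g,[(65,262),(130,95),(738,165),(710,330)],.014,205,170,8,0)
fit(f,[(150,87),(320,95),(300,437),(130,433)],.006,165,165,9,0)
fit(g,[(95,230),(155,88),(547,165),(497,310)],.006,220,230,10,0)
# rib top z=.026
fit(f,[(192,277),(238,277),(232,419),(185,417)],.026,165,165,9,0)
# knob centre
print("knob top z~.06",pix2z(f,un((192,232),235,130,6),.06),"side",pix2z(g,un((333,93),205,170,8),.06))
E
```

```text
[[0.6657, 0.0849], [0.6711, -0.0012], [0.4546, -0.0144], [0.4502, 0.0715]] c [0.5604 0.0352] yaw 3.53 len 0.21642105387175758 wid 0.08607031383836654
[[0.6609, 0.0954], [0.6676, -0.0009], [0.452, -0.0123], [0.4461, 0.0788]] c [0.5567 0.0402] yaw 3.71 len 0.21563502569725754 wid 0.09392268639160518
[[0.5724, 0.2557], [0.5707, 0.2067], [0.4725, 0.2105], [0.473, 0.2592]] c [0.5221 0.233 ] yaw -2.1 len 0.09887492352485036 wid 0.04885908694504409
[[0.5686, 0.2593], [0.568, 0.2084], [0.4692, 0.2121], [0.4708, 0.2624]] c [0.5192 0.2355] yaw -1.97 len 0.09839902790183058 wid 0.05054967892837615
[[0.5172, 0.2392], [0.5174, 0.2263], [0.4775, 0.2271], [0.4778, 0.2403]] c [0.4975 0.2332] yaw -1.41 len 0.039657051546937216 wid 0.013095462605053594
knob top z~.06 [0.58523605 0.03650735 0.06      ] side [0.58224992 0.04231853 0.06      ]
```

```bash
cat >> h.py <<'E'
def plan(target,yaw,st=None):
    from rig import observe
    st=st or observe(); w,x,y,z=st["tool_rot"]
    from scipy.spatial.transform import Rotation as Ro
    R=Ro.from_quat([x,y,z,w]).as_matrix()
    d=R.T@(np.array(target)-st["eef_pos"])
    cy=np.degrees(np.arctan2(R[1,0],R[0,0])); tw=-((yaw-cy+90)%180-90)
    print("t",round(st["time_s"],2),"pos",st["eef_pos"].round(4),"yaw",cy.round(2),"tilt",R[:,2].round(4),"F",np.round(st["force"],2),"w",round(st["width"],4),"-> dp",d.round(4),"twist",tw.round(2))
E
python3 - <<'E'
from h import *
f=load("pics/wrist0.pkl");R,_=cv2.Rodrigues(np.array(f["rvec"])); print(-R.T@np.array(f["tvec"]),R[2])
plan([.48,.037,.2],-86.4)
E
```

```text
[ 0.20889653 -0.54086957  0.38365044] [-0.24633659 -0.05782518 -0.96745777]
t 0.15 pos [ 0.1365 -0.5582  0.2048] yaw -76.26 tilt [-2.0e-04  1.4e-03 -1.0e+00] F [-0.34 -0.78  0.14] w 0.0942 -> dp [-0.4965 -0.475   0.0056] twist 10.14
```

Call:
{"name": "servo_tool", "arguments": {
  "gripper": [0,0,0,0,0,0,0,0,0,0],
  "dp": [
    [-0.035,-0.034,0],
    [-0.035,-0.034,0],
    [-0.035,-0.034,0],
    [-0.035,-0.034,0],
    [-0.035,-0.034,0],
    [-0.035,-0.034,0],
    [-0.035,-0.034,0],
    [-0.035,-0.034,0],
    [-0.035,-0.034,0],
    [-0.035,-0.034,0]
  ],
  "twist": [0,0,0,0,0,0,0,0,0,0]
}}

```text
time_s: 1.15
eef_pos: [0.3842, -0.136, 0.2055]
tool_rot: [0.0, 0.787, -0.618, 0.0]
force: [1.1, -0.6, 0.6]
width: 0.0941
```

Call:
{"name": "servo_tool", "arguments": {
  "gripper": [0,0,0,0,0,0,0,0],
  "dp": [
    [-0.035,-0.034,0],
    [-0.035,-0.034,0],
    [-0.035,-0.034,0],
    [-0.035,-0.034,0],
    [0,0,0],
    [0,0,0],
    [0,0,0],
    [0,0,0]
  ],
  "twist": [0,0,0,0,5,5.1,0,0]
}}

```text
time_s: 1.95
eef_pos: [0.4824, 0.0304, 0.2052]
tool_rot: [0.0, 0.73, -0.684, -0.0]
force: [0.4, -0.0, -0.3]
width: 0.0939
```

```bash
python3 - <<'E'
from h import *
f=grab("wrist",1); crop(f,0,0,512,384,1.5,"pics/w1.png")
plan([.48,.037,.2],-86.4)
E
```

```text
t 2.0 pos [0.4824 0.0302 0.2053] yaw -86.3 tilt [-3.e-04 -1.e-04 -1.e+00] F [-0.5   0.39 -0.18] w 0.0943 -> dp [-0.0069  0.0019  0.0053] twist 0.1
```

View pics/w1.png

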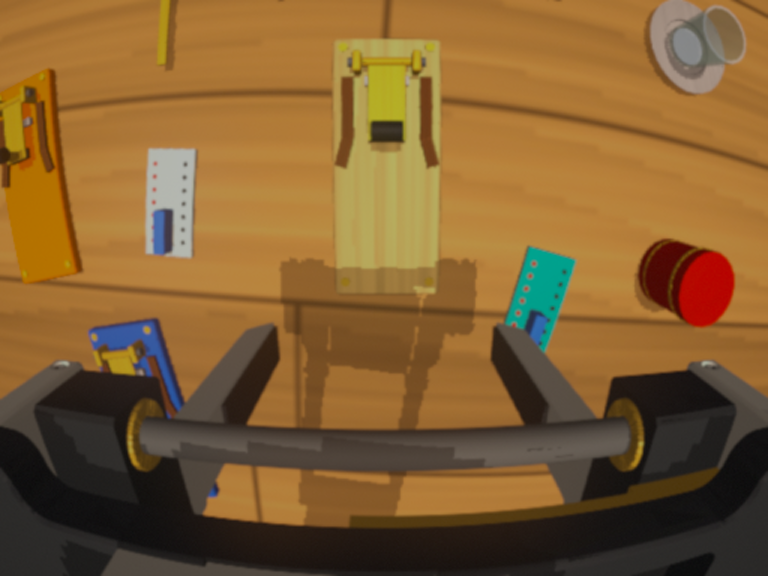

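```bash
python3 - <<'E'
from h import *
f=load("pics/wrist1.pkl")
crop(f,210,15,100,100,6,"pics/w2.png"); crop(f,210,120,100,90,6,"pics/w3.png"); crop(f,85,90,60,90,6,"pics/w4.png")
E
```

```text
(no output)
```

View pics/w2.png

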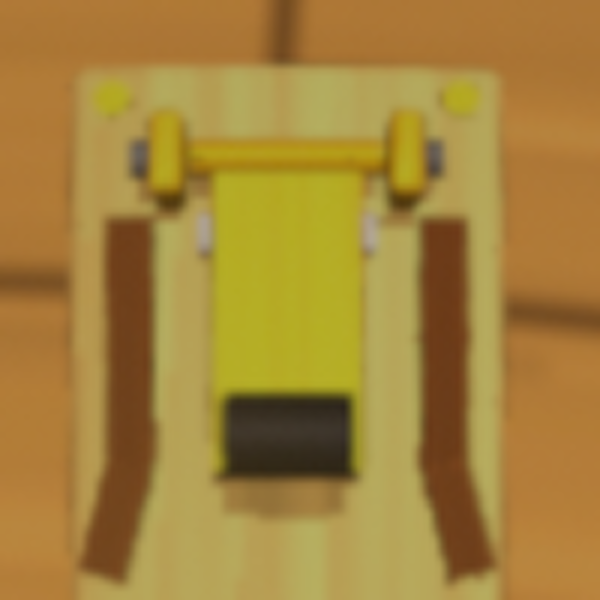

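View pics/w3.png

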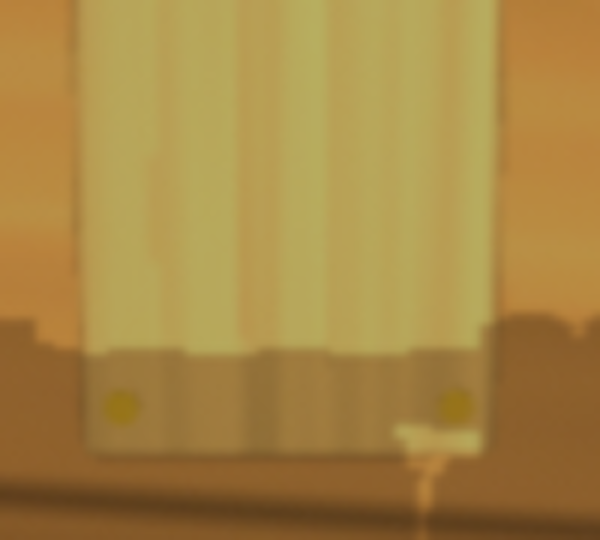

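View pics/w4.png

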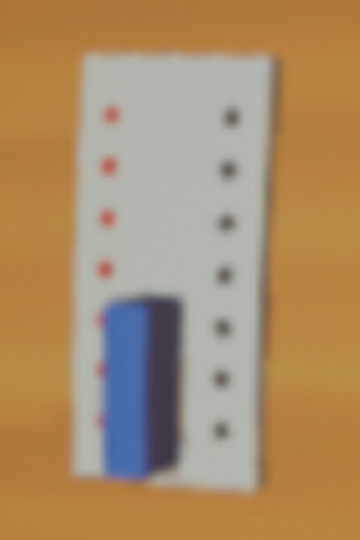

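```bash
python3 - <<'E'
from h import *
f=load("pics/wrist1.pkl")
def un(p,x0,y0,s): return ((p[0]+.5)/s-.5+x0,(p[1]+.5)/s-.5+y0)
def rep(n,P):
    P=P[:,:2];c=P.mean(0); d=P[0]+P[1]-P[2]-P[3]; e=P[0]+P[3]-P[1]-P[2]
    print(n,P.round(4).tolist(),"c",c.round(4),"yaw",np.degrees(np.arctan2(d[1],d[0])).round(2),"len",np.linalg.norm(d)/2,"wid",np.linalg.norm(e)/2)
W=[un((78,68),210,15,6),un((497,72),210,15,6),un((487,455),210,120,6),un((88,453),210,120,6)]
rep("board",np.array([pix2z(f,p,.014) for p in W]))
W=[un(p,210,15,6) for p in [(111,97),(461,98)]]+[un(p,210,120,6) for p in [(456,406),(121,406)]]
rep("screws",np.array([pix2z(f,p,.014) for p in W]))
W=[un(p,210,15,6) for p in [(153,218),(420,218),(421,460),(154,455)]]
rep("railinner",np.array([pix2z(f,p,.019) for p in W]))
W=[un(p,85,90,6) for p in [(83,53),(275,57),(258,490),(73,474)]]
rep("plate",np.array([pix2z(f,p,.006) for p in W]))
W=[un(p,85,90,6) for p in [(107,302),(148,297),(148,478),(107,478)]]
rep("rib",np.array([pix2z(f,p,.026) for p in W]))
# knob ends top-surface midline
for z in (.056,.064,.07): print(z,[pix2z(f,un(p,210,15,6),z).round(4).tolist() for p in [(226,435),(352,435)]])
# knob front silhouette rows 395 top, 475 bottom: predict
c=np.array([.559,.037]);y=np.radians(3.6);u=np.array([np.cos(y),np.sin(y)])
E
```

```text
board [[0.6664, 0.0849], [0.6713, -0.0017], [0.4547, -0.0159], [0.4495, 0.0704]] c [0.5605 0.0344] yaw 3.79 len 0.21725257163541242 wid 0.08655083409706849
screws [[0.6601, 0.0775], [0.6646, 0.0055], [0.4652, -0.0081], [0.4604, 0.0636]] c [0.5626 0.0346] yaw 3.94 len 0.20002226165720785 wid 0.07206412574834173
railinner [[0.6327, 0.0665], [0.6363, 0.0126], [0.5857, 0.0091], [0.5831, 0.063]] c [0.6094 0.0378] yaw 4.0 len 0.05020008049012716 wid 0.05393697681363296
plate [[0.5731, 0.2555], [0.5708, 0.2047], [0.4719, 0.2085], [0.4734, 0.2592]] c [0.5223 0.232 ] yaw -2.16 len 0.09935777803850472 wid 0.05080621262720838
rib [[0.517, 0.2368], [0.5182, 0.2261], [0.4778, 0.2273], [0.4773, 0.2382]] c [0.4976 0.2321] yaw -1.75 len 0.040105662954131475 wid 0.010841395051670906
0.056 [[0.5849, 0.0474, 0.056], [0.5864, 0.0246, 0.056]]
0.064 [[0.5842, 0.0471, 0.064], [0.5857, 0.0248, 0.064]]
0.07 [[0.5837, 0.0468, 0.07], [0.5851, 0.025, 0.07]]
```

```bash
python3 - <<'E'
from h import *
plan([.586,.0363,.09],-86.1)
E
```

```text
t 2.0 pos [0.4824 0.0302 0.2053] yaw -86.3 tilt [-3.e-04 -1.e-04 -1.e+00] F [-0.5   0.39 -0.18] w 0.0943 -> dp [ 0.0006 -0.1039  0.1153] twist -0.2
```

Call:
{"name": "servo_tool", "arguments": {
  "gripper": [0,0,0,0.2,0.3,0.4,0.4,0.4],
  "dp": [
    [0,-0.035,0.025],
    [0,-0.035,0.025],
    [0.0006,-0.034,0.025],
    [0,0,0.04],
    [0,0,0],
    [0,0,0],
    [0,0,0],
    [0,0,0]
  ],
  "twist": [0,0,-0.2,0,0,0,0,0]
}}

```text
time_s: 2.8
eef_pos: [0.5874, 0.0362, 0.0929]
tool_rot: [-0.001, 0.73, -0.683, 0.002]
force: [-0.8, 0.6, -0.0]
width: 0.0578
```

```bash
python3 - <<'E'
from h import *
f=grab("wrist",2); crop(f,0,0,512,384,1.5,"pics/w5.png")
g=grab("side",2); crop(g,180,90,150,130,5,"pics/s5.png")
plan([.586,.0363,.046],-86.1)
E
```

```text
t 2.9 pos [0.5871 0.0364 0.0924] yaw -86.16 tilt [ 3.4e-03 -3.0e-04 -1.0e+00] F [-0.98  0.57  0.17] w 0.0564 -> dp [-0.      0.0013  0.0464] twist -0.06
```

View pics/w5.png

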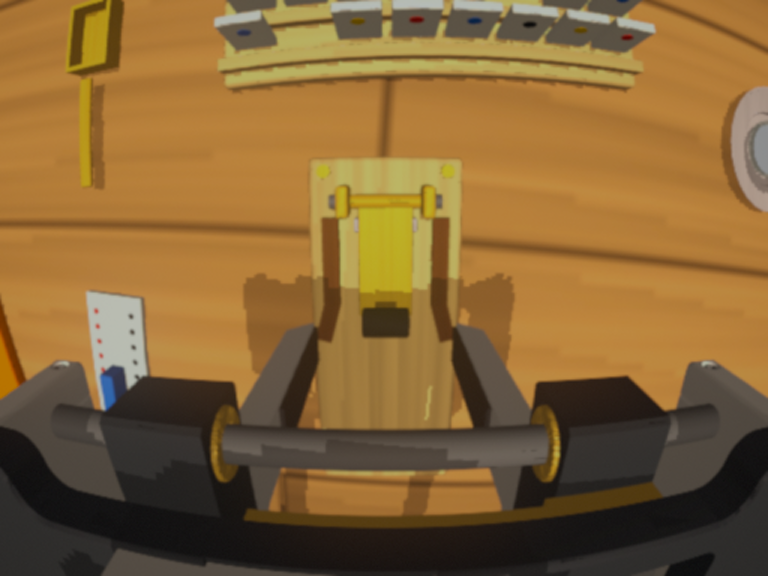

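View pics/s5.png

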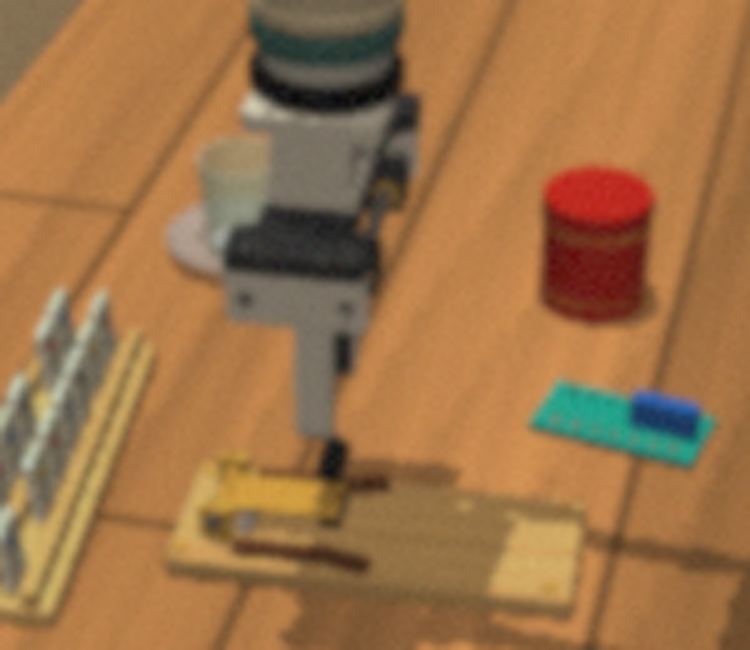

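The wrist view shows the knob at about (386,322), between the fingertips at x 318 and 453. The side view shows it below the fingers. I'll descend and pinch.

Call:
{"name": "servo_tool", "arguments": {
  "gripper": [0.4,0.4,0.4,0.6,0.8,0.9,0.9,0.9],
  "dp": [
    [0,0.0013,0.025],
    [0,0,0.021],
    [0,0,0],
    [0,0,0],
    [0,0,0],
    [0,0,0],
    [0,0,0],
    [0,0,0]
  ],
  "twist": [0,0,0,0,0,0,0,0],
  "squeeze": 15
}}

```text
time_s: 3.7
eef_pos: [0.5856, 0.0359, 0.0452]
tool_rot: [-0.0, 0.731, -0.683, 0.001]
force: [-0.3, -1.7, 3.0]
width: 0.024
```

```bash
python3 - <<'E'
from h import *
f=grab("wrist",3); crop(f,128,120,256,200,3,"pics/w6.png")
plan([.586,.0363,.046],-86.1)
E
```

```text
t 3.75 pos [0.5856 0.0359 0.0452] yaw -86.14 tilt [ 0.0014 -0.001  -1.    ] F [-0.18 -1.81  3.99] w 0.0237 -> dp [-0.0003 -0.0004 -0.0008] twist -0.04
```

View pics/w6.png

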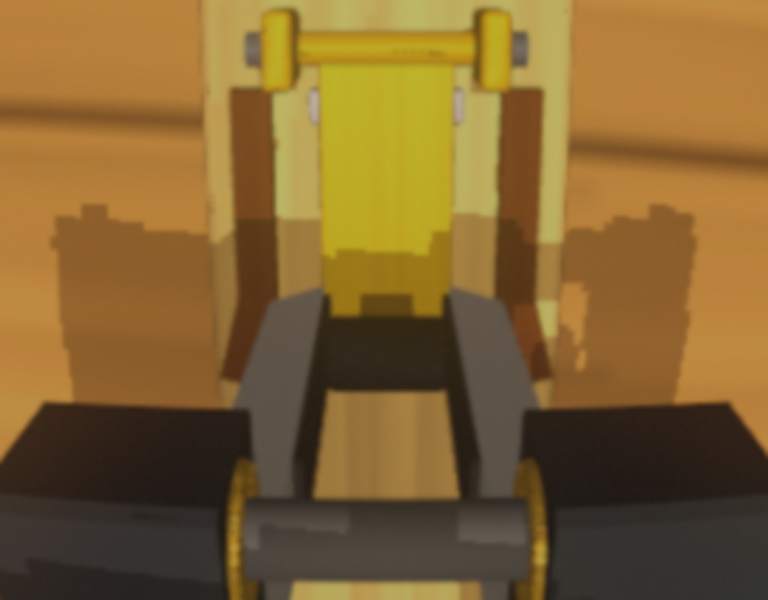

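```bash
python3 - <<'E'
import numpy as np
p=0.436+np.linspace(0,.9,11); x=-.0662*np.cos(p); z=.0662*np.sin(p)
print([[0,round(-a,4),round(-b,4)] for a,b in zip(np.diff(x),np.diff(z))])
E
```

```text
[[0, np.float64(-0.0028), np.float64(-0.0053)], [0, np.float64(-0.0032), np.float64(-0.005)], [0, np.float64(-0.0037), np.float64(-0.0047)], [0, np.float64(-0.0041), np.float64(-0.0044)], [0, np.float64(-0.0044), np.float64(-0.004)], [0, np.float64(-0.0048), np.float64(-0.0036)], [0, np.float64(-0.0051), np.float64(-0.0031)], [0, np.float64(-0.0053), np.float64(-0.0026)], [0, np.float64(-0.0056), np.float64(-0.0022)], [0, np.float64(-0.0057), np.float64(-0.0016)]]
```

Call:
{"name": "servo_tool", "arguments": {
  "gripper": [0.9,0.9,0.9,0.9,0.9,0.9,0.9,0.9,0.9,0.9],
  "dp": [
    [0,-0.0028,-0.0053],
    [0,-0.0032,-0.005],
    [0,-0.0037,-0.0047],
    [0,-0.0041,-0.0044],
    [0,-0.0044,-0.004],
    [0,0,0],
    [0,0,0],
    [0,0,0],
    [0,0,0],
    [0,0,0]
  ],
  "twist": [0,0,0,0,0,0,0,0,0,0]
}}

```text
time_s: 4.75
eef_pos: [0.6035, 0.0372, 0.0685]
tool_rot: [-0.0, 0.73, -0.683, 0.001]
force: [-2.0, -4.8, -0.3]
width: 0.0237
```

Call:
{"name": "servo_tool", "arguments": {
  "gripper": [0.9,0.9,0.9,0.9,0.9,0.9,0.9,0.9],
  "dp": [
    [0,-0.0048,-0.0036],
    [0,-0.0051,-0.0031],
    [0,-0.0053,-0.0026],
    [0,-0.0056,-0.0022],
    [0,-0.0057,-0.0016],
    [0,0,0],
    [0,0,0],
    [0,0,0]
  ],
  "twist": [0,0,0,0,0,0,0,0]
}}

```text
time_s: 5.55
eef_pos: [0.6294, 0.039, 0.0814]
tool_rot: [0.0, 0.73, -0.683, 0.0]
force: [-3.2, -4.1, -1.8]
width: 0.0241
```

```bash
python3 - <<'E'
from h import *
f=grab("wrist",4); crop(f,128,120,256,200,3,"pics/w7.png")
g=grab("side",4); crop(g,180,130,120,90,6,"pics/s7.png")
plan([.586,.0363,.046],-86.1)
E
```

```text
t 5.65 pos [0.6293 0.0389 0.0814] yaw -86.15 tilt [-4.e-04 -8.e-04 -1.e+00] F [-1.97 -4.37 -2.05] w 0.024 -> dp [-0.0003  0.0434  0.0354] twist -0.05
```

View pics/w7.png

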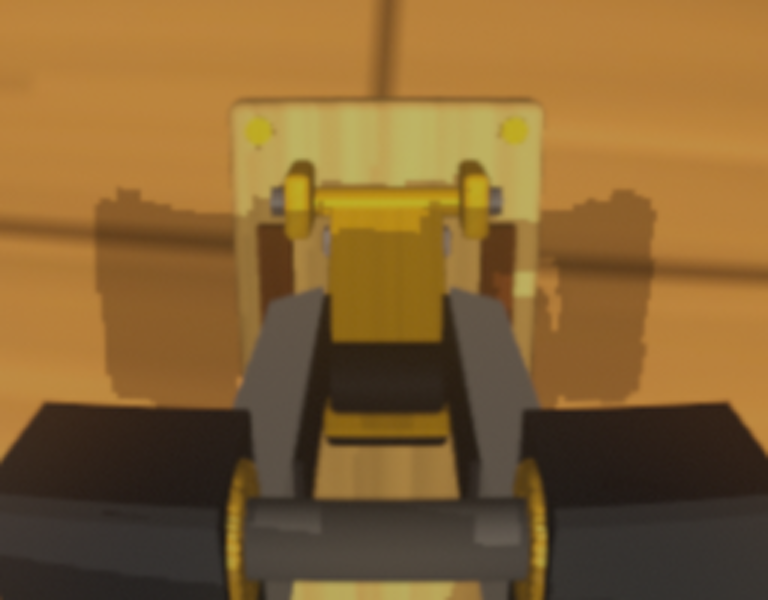

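View pics/s7.png

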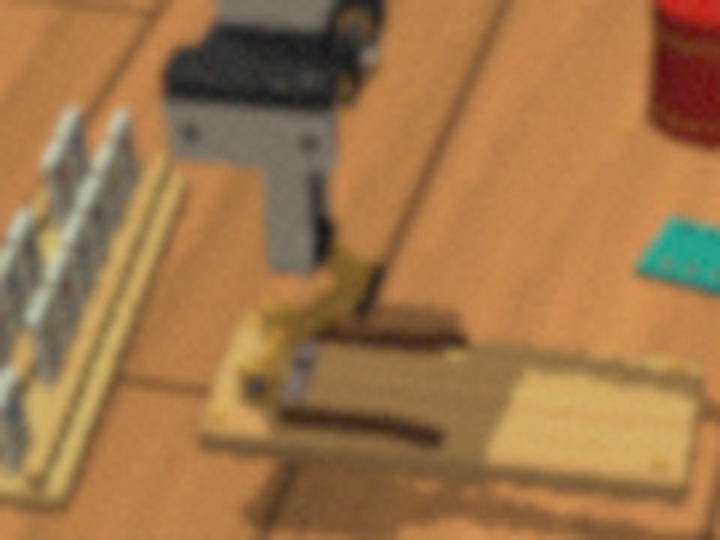

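Call:
{"name": "servo_tool", "arguments": {
  "gripper": [0.6,0.4,0.4,0.4,0.4,0.4],
  "dp": [
    [0,0,0],
    [0,0,0],
    [0,0,0],
    [0,0,-0.02],
    [0,0,-0.04],
    [0,0,-0.02]
  ],
  "twist": [0,0,0,0,0,0]
}}

```text
time_s: 6.25
eef_pos: [0.6317, 0.04, 0.1643]
tool_rot: [-0.002, 0.73, -0.683, 0.002]
force: [0.1, -0.2, -0.5]
width: 0.0566
```

```bash
python3 - <<'E'
from h import *
f=grab("wrist",5); crop(f,128,60,256,200,3,"pics/w8.png")
plan([.4973,.233,.08],-92)
E
```

```text
t 6.3 pos [0.6335 0.04   0.1673] yaw -86.15 tilt [ 1.120e-02  5.000e-04 -9.999e-01] F [2.05 0.21 2.83] w 0.0572 -> dp [-0.2018  0.1239  0.0859] twist 5.85
```

View pics/w8.png

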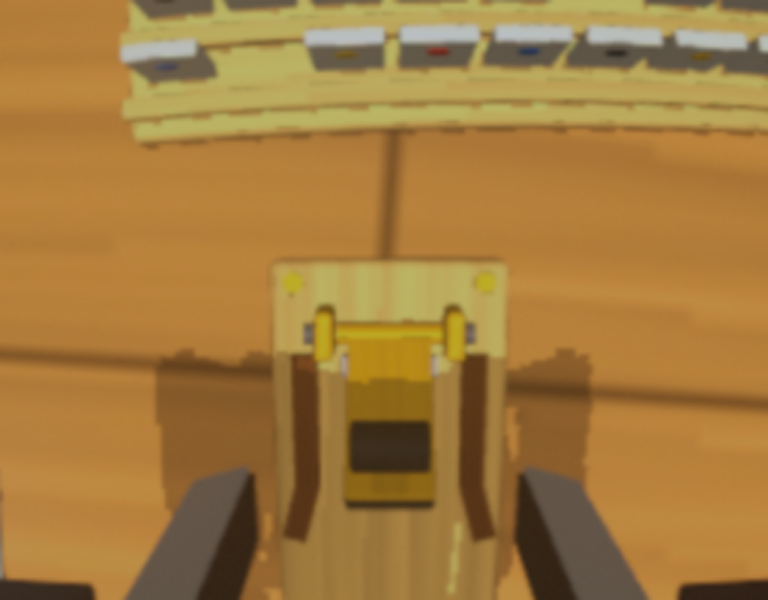

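Call:
{"name": "servo_tool", "arguments": {
  "gripper": [0.4,0.4,0.4,0.4,0.4,0.4,0.4,0.4,0.4,0.4],
  "dp": [
    [-0.0336,0.0206,0],
    [-0.0336,0.0206,0],
    [-0.0336,0.0206,0],
    [-0.0336,0.0206,0],
    [-0.0336,0.0206,0],
    [-0.0338,0.0209,0],
    [0,0,0.04],
    [0,0,0.03],
    [0,0,0],
    [0,0,0]
  ],
  "twist": [0,0,0,0,0,0,5.85,0,0,0]
}}

```text
time_s: 7.3
eef_pos: [0.4926, 0.2327, 0.0909]
tool_rot: [-0.0, -0.695, 0.719, 0.0]
force: [-0.6, 0.2, 1.1]
width: 0.0567
```

```bash
python3 - <<'E'
from h import *
f=grab("wrist",6); crop(f,128,120,256,200,3,"pics/w9.png")
plan([.4973,.233,.08],-92)
E
```

```text
t 7.35 pos [0.4936 0.2328 0.0918] yaw -92.02 tilt [ 1.7e-03  8.0e-04 -1.0e+00] F [-0.55 -0.88  0.36] w 0.056 -> dp [-0.0003 -0.0037  0.0118] twist -0.02
```

View pics/w9.png

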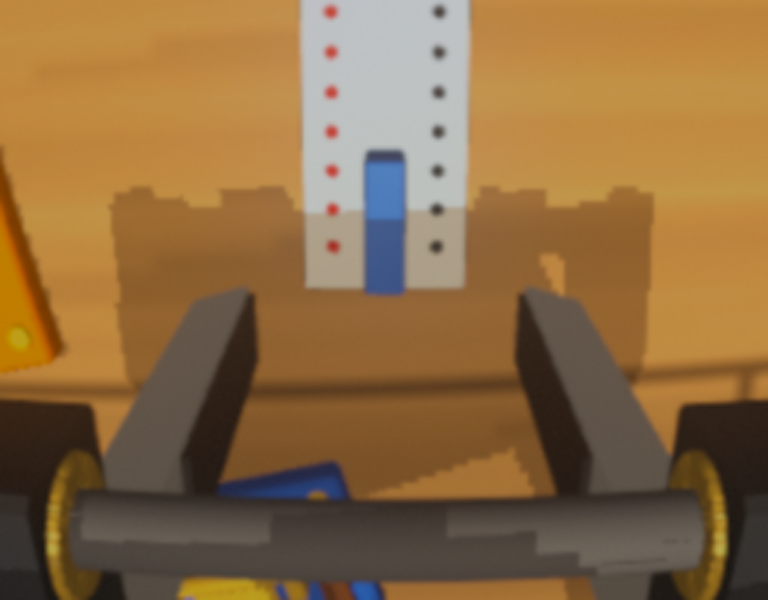

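```bash
python3 - <<'E'
from h import *
f=load("pics/wrist6.pkl")
un=lambda p:((p[0]+.5)/3-.5+128,(p[1]+.5)/3-.5+120)
a=np.array([pix2z(f,un(p),.026) for p in [(365,161),(405,161),(405,294),(366,294)]])
print(a.round(4),a.mean(0)); print(np.degrees(np.arctan2(*(a[0]+a[1]-a[2]-a[3])[1::-1])))
b=np.array([pix2z(f,un(p),.006) for p in [(304,288),(465,288)]]); print(b, b.mean(0))
plan(list(a.mean(0)[:2])+[.01],-92)
E
```

```text
[[0.5173 0.238  0.026 ]
 [0.5169 0.2268 0.026 ]
 [0.4776 0.228  0.026 ]
 [0.4779 0.2393 0.026 ]] [0.49743079 0.23301302 0.026     ]
-1.7867091863067828
[[0.47322574 0.25948915 0.006     ]
 [0.47150415 0.20885617 0.006     ]] [0.47236495 0.23417266 0.006     ]
t 7.35 pos [0.4936 0.2328 0.0918] yaw -92.02 tilt [ 1.7e-03  8.0e-04 -1.0e+00] F [-0.55 -0.88  0.36] w 0.056 -> dp [-0.0003 -0.0037  0.0818] twist -0.02
```

Call:
{"name": "servo_tool", "arguments": {
  "gripper": [0.5,0.5,0.5,0.5,0.8,1,1,1,1],
  "dp": [
    [0,-0.0037,0.04],
    [0,0,0.03],
    [0,0,0.0115],
    [0,0,0],
    [0,0,0],
    [0,0,0],
    [0,0,0],
    [0,0,0],
    [0,0,0]
  ],
  "twist": [0,0,0,0,0,0,0,0,0],
  "squeeze": 25
}}

```text
time_s: 8.25
eef_pos: [0.4966, 0.2325, 0.0101]
tool_rot: [0.001, -0.695, 0.719, -0.0]
force: [-0.7, 0.9, 3.3]
width: 0.0118
```

```bash
python3 - <<'E'
from h import *
plan([.4973,.233,.07],-92)
E
```

```text
t 8.25 pos [0.4966 0.2325 0.0101] yaw -92.01 tilt [ 1.1e-03  4.0e-04 -1.0e+00] F [-0.68  0.91  3.26] w 0.0118 -> dp [-0.0006 -0.0007 -0.0599] twist -0.01
```

Call:
{"name": "servo_tool", "arguments": {
  "gripper": [1,1,1,1,1,1,1,1,1,1],
  "dp": [
    [0,0,-0.01],
    [0,0,-0.025],
    [0,0,-0.025],
    [0.03,0,0],
    [0.035,0.002,0],
    [0.035,0.002,0],
    [0.035,0.002,0],
    [0.035,0.002,0],
    [0.0338,0.0002,0],
    [0,0,0]
  ],
  "twist": [0,0,0,0,0,0,0,0,0,-5.9]
}}

```text
time_s: 9.25
eef_pos: [0.4807, 0.0254, 0.07]
tool_rot: [0.001, 0.73, -0.683, 0.001]
force: [-1.4, 0.9, -1.5]
width: 0.0117
```

Call:
{"name": "servo_tool", "arguments": {
  "gripper": [1,1],
  "dp": [
    [0,0,0],
    [0,0,0]
  ],
  "twist": [0,0]
}}

```text
time_s: 9.45
eef_pos: [0.4809, 0.029, 0.0698]
tool_rot: [-0.0, 0.73, -0.683, 0.0]
force: [0.2, -1.1, -1.4]
width: 0.0117
```

```bash
python3 - <<'E'
from h import *
f=grab("wrist",7); crop(f,128,0,256,200,3,"pics/w10.png"); crop(f,128,120,256,200,3,"pics/w11.png")
plan([.4812,.0292,.04],-86.1)
E
```

```text
t 9.5 pos [0.4809 0.0293 0.0697] yaw -86.18 tilt [ 2.e-04  1.e-04 -1.e+00] F [-0.51  0.55 -0.6 ] w 0.0114 -> dp [ 0.0001 -0.0003  0.0297] twist -0.08
```

View pics/w10.png

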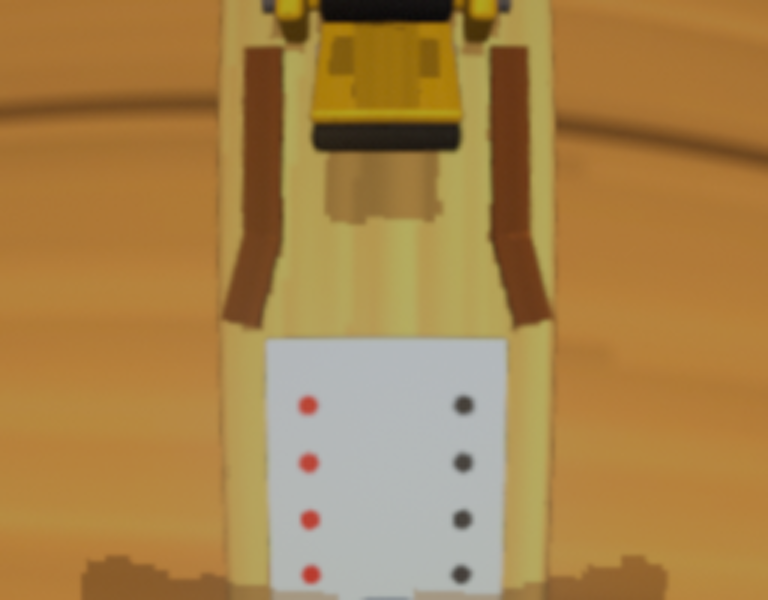

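View pics/w11.png

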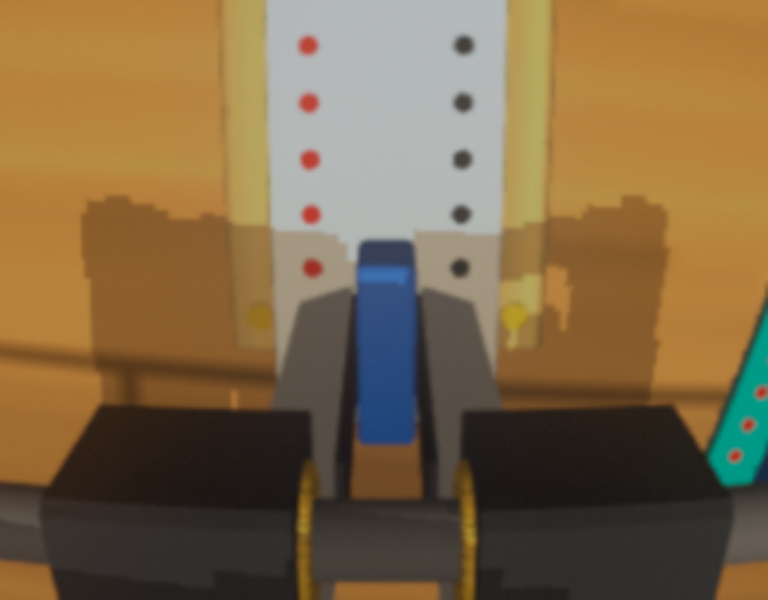

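```bash
python3 - <<'E'
from h import *
f=load("pics/wrist7.pkl")
un=lambda p:((p[0]+.5)/3-.5+128,(p[1]+.5)/3-.5+0)
R=np.array([pix2z(f,un(p),.019)[:2] for p in [(283,47),(490,47),(490,237),(283,236)]])
P=np.array([pix2z(f,un(p),.0656)[:2] for p in [(267,338),(506,338)]])
d=R[0]+R[1]-R[2]-R[3]; yb=np.arctan2(d[1],d[0]); e=P[0]-P[1]
print(R.round(4).tolist(),np.degrees(yb),"len",np.linalg.norm(d)/2,"wid",np.linalg.norm(R[0]+R[3]-R[1]-R[2])/2)
print("plate yaw",np.degrees(np.arctan2(-e[0],e[1])),np.linalg.norm(e))
for yb in (yb,np.radians(3.9)):
  u=np.array([np.cos(yb),np.sin(yb)]);v=np.array([-u[1],u[0]])
  c=R.mean(0)-.0485*u; q=P.mean(0)-c; print("board",c,"front in board",q@u,q@v)
# rail outer edges for yaw via long board edges
B=np.array([pix2z(f,un(p),.014)[:2] for p in [(221,150),(553,150),(549,540),(230,540)]])
for i,j in((3,0),(2,1)): w=B[j]-B[i]; print(np.degrees(np.arctan2(w[1],w[0])))
E
```

```text
[[0.6324, 0.0659], [0.636, 0.0126], [0.5841, 0.0095], [0.5809, 0.0621]] 3.7935633244634106 len 0.0517949514114173 wid 0.05304254412843621
plate yaw 3.799123528078651 0.04879506758008808
board [0.55996849 0.03430951] front in board -0.003916442134391867 -3.305115718888314e-05
board [0.55997454 0.03421962] front in board -0.003916413089556356 6.432131859107679e-05
4.220882426932889
4.135172724598101
```

Call:
{"name": "servo_tool", "arguments": {
  "gripper": [1,1,1,1,1],
  "dp": [
    [0,0,0.03],
    [0,0,0.01],
    [0,0,0.004],
    [0,0,0],
    [0,0,0]
  ],
  "twist": [0,0,0,0,0]
}}

```text
time_s: 10.0
eef_pos: [0.4815, 0.0291, 0.026]
tool_rot: [-0.0, 0.731, -0.683, 0.0]
force: [0.1, -0.1, -1.0]
width: 0.0114
```

```bash
python3 - <<'E'
from h import *
plan([.4812,.0292,.0243],-86.1)
E
```

```text
t 10.0 pos [0.4815 0.0291 0.026 ] yaw -86.09 tilt [ 1.1e-03 -2.0e-04 -1.0e+00] F [ 0.15 -0.1  -1.04] w 0.0114 -> dp [-0.0002  0.0003  0.0017] twist 0.01
```

Call:
{"name": "servo_tool", "arguments": {
  "gripper": [1,1,1,1,1,1,1,1,1,1],
  "dp": [
    [0,0,0.0015],
    [0,-0.005,0],
    [0,-0.005,0],
    [0,-0.005,0],
    [0,-0.005,0],
    [0,-0.005,0],
    [0,-0.005,0],
    [0,-0.004,0],
    [0,0,0],
    [0,0,0]
  ],
  "twist": [0,0,0,0,0,0,0,0,0,0]
}}

```text
time_s: 11.0
eef_pos: [0.5156, 0.0312, 0.024]
tool_rot: [-0.0, 0.731, -0.683, 0.001]
force: [0.2, -0.1, 0.3]
width: 0.0121
```

```bash
python3 - <<'E'
from h import *
f=grab("wrist",8); crop(f,128,0,256,200,3,"pics/w12.png"); 
plan([.4812,.0292,.0243],-86.1)
E
```

```text
t 11.05 pos [0.5154 0.0312 0.024 ] yaw -86.12 tilt [ 1.2e-03 -1.0e-04 -1.0e+00] F [ 1.04 -0.58 -0.28] w 0.0118 -> dp [-0.0004  0.0343 -0.0003] twist -0.02
```

View pics/w12.png

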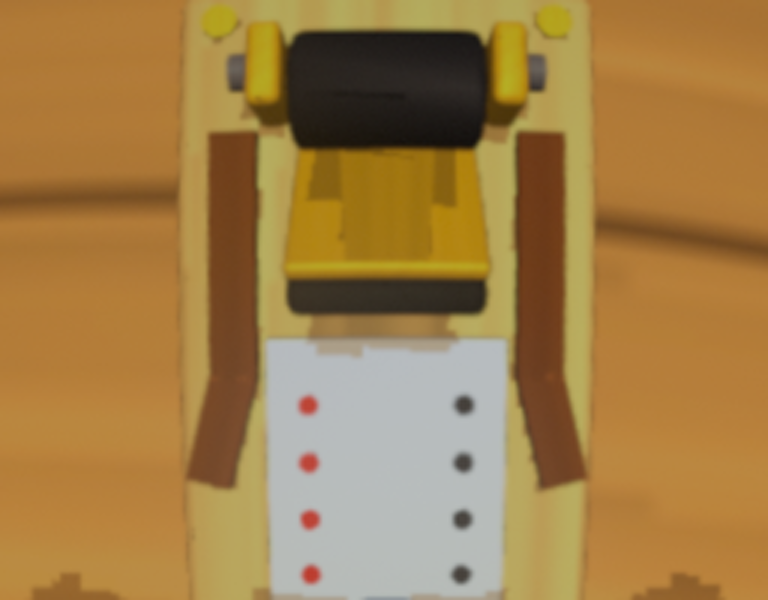

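Call:
{"name": "servo_tool", "arguments": {
  "gripper": [1,1,1,1,1,1,1,1],
  "dp": [
    [0,-0.004,0],
    [0,-0.004,0],
    [0,-0.004,0],
    [0,-0.004,0],
    [0,-0.003,0],
    [0,-0.001,0],
    [0,0,0],
    [0,0,0]
  ],
  "twist": [0,0,0,0,0,0,0,0]
}}

```text
time_s: 11.85
eef_pos: [0.535, 0.0325, 0.024]
tool_rot: [-0.0, 0.731, -0.683, 0.0]
force: [-2.4, -0.3, 4.7]
width: 0.0117
```

Call:
{"name": "servo_tool", "arguments": {
  "gripper": [1,1,1,1],
  "dp": [
    [0,-0.001,0],
    [0,-0.001,0],
    [0,0,0],
    [0,0,0]
  ],
  "twist": [0,0,0,0]
}}

```text
time_s: 12.25
eef_pos: [0.5366, 0.0327, 0.024]
tool_rot: [0.0, 0.731, -0.683, -0.0]
force: [-2.6, -0.5, 5.3]
width: 0.0117
```

```bash
python3 - <<'E'
from h import *
f=grab("wrist",9); crop(f,148,0,216,170,3.5,"pics/w13.png"); 
g=grab("side",9); crop(g,190,150,90,65,8,"pics/s13.png"); 
t=grab("top",9); crop(t,235,130,60,60,9,"pics/t13.png"); 
plan([.4812,.0292,.0243],-86.1)
E
```

```text
t 12.4 pos [0.5366 0.0327 0.024 ] yaw -86.11 tilt [-3.e-04 -1.e-04 -1.e+00] F [-3.2   0.24  5.28] w 0.0118 -> dp [-0.0003  0.0555 -0.0002] twist -0.01
```

View pics/w13.png

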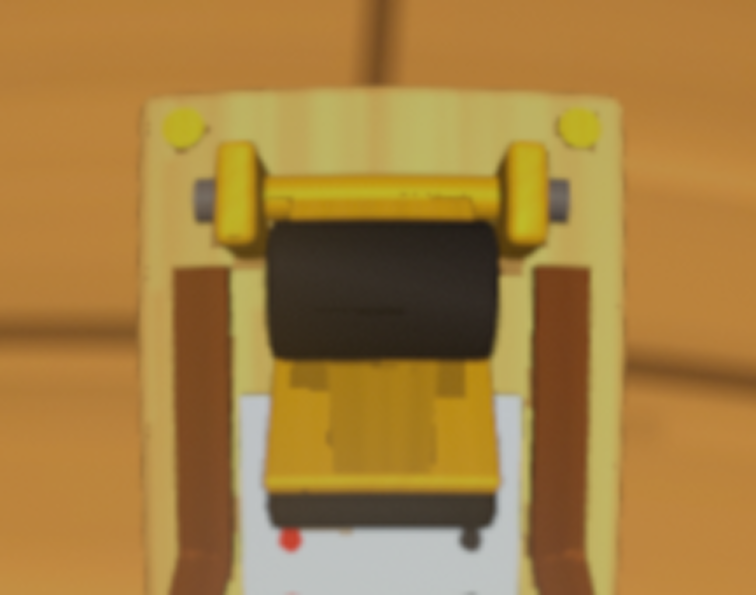

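View pics/s13.png

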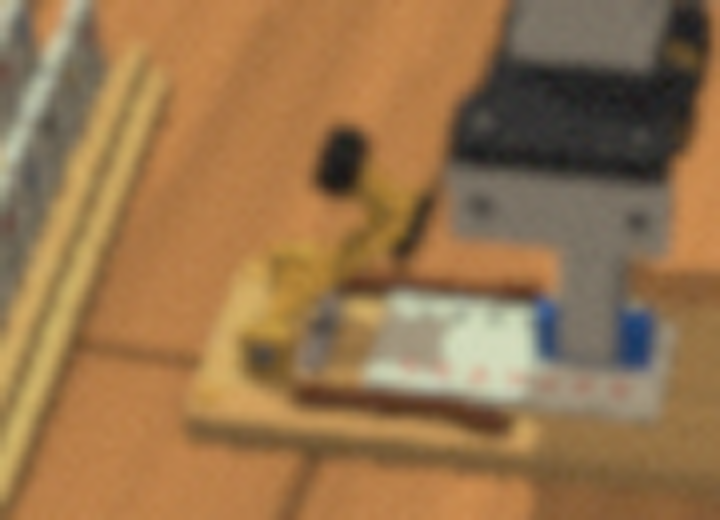

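View pics/t13.png

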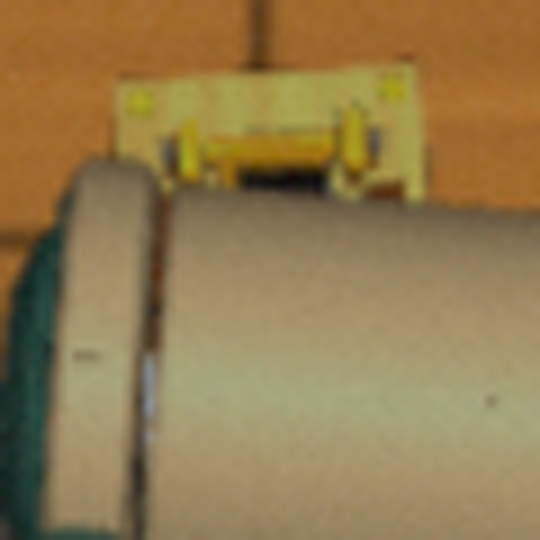

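Call:
{"name": "servo_tool", "arguments": {
  "gripper": [1,1,1,1,1,1,1,1,1],
  "dp": [
    [0,0,-0.0004],
    [0,-0.002,0],
    [0,-0.002,0],
    [0,-0.002,0],
    [0,-0.001,0],
    [0,-0.001,0],
    [0,0,0],
    [0,0,0],
    [0,0,0]
  ],
  "twist": [0,0,0,0,0,0,0,0,0]
}}

```text
time_s: 13.3
eef_pos: [0.5447, 0.0332, 0.0243]
tool_rot: [0.0, 0.731, -0.683, -0.0]
force: [0.6, -0.9, -0.4]
width: 0.0117
```

```bash
python3 - <<'E'
from h import *
g=grab("side",10); crop(g,210,175,50,40,14,"pics/s14.png"); 
f=grab("wrist",10); crop(f,178,20,156,120,4.8,"pics/w14.png"); 
plan([.4812,.0292,.0243],-86.1)
c=np.array([.5603,.0345]);y=np.radians(3.9);u=np.array([np.cos(y),np.sin(y)]);v=np.array([-u[1],u[0]])
def B(x,yy,z): return list(c+u*x+v*yy)+[z]
for x in (.055,.06,.064,.067,.075): 
    q=[proj(g,B(x,yy,.021)) for yy in (.018,-.018)]; print(x,[((a-[210,175]+.5)*14-.5).round(0) for a in q])
print("rail end inner top",[((proj(g,B(.075,yy,.019))-[210,175]+.5)*14-.5).round(0) for yy in (.027,-.027)])
E
```

```text
t 13.4 pos [0.5447 0.0332 0.0244] yaw -86.11 tilt [ 0.e+00 -1.e-04 -1.e+00] F [ 0.12 -0.31 -0.75] w 0.0118 -> dp [-0.0003  0.0637  0.0001] twist -0.01
0.055 [array([337., 275.]), array([374., 166.])]
0.06 [array([312., 272.]), array([349., 163.])]
0.064 [array([291., 270.]), array([329., 161.])]
0.067 [array([276., 268.]), array([315., 159.])]
0.075 [array([236., 264.]), array([275., 155.])]
rail end inner top [array([226., 300.]), array([285., 137.])]
```

View pics/s14.png

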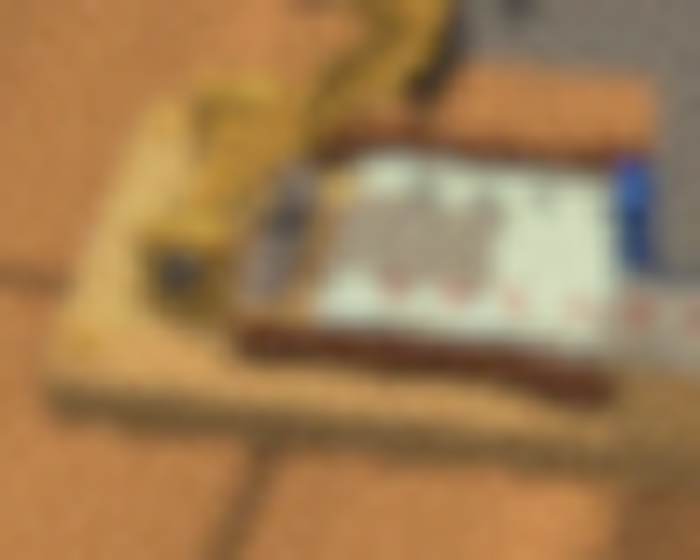

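View pics/w14.png

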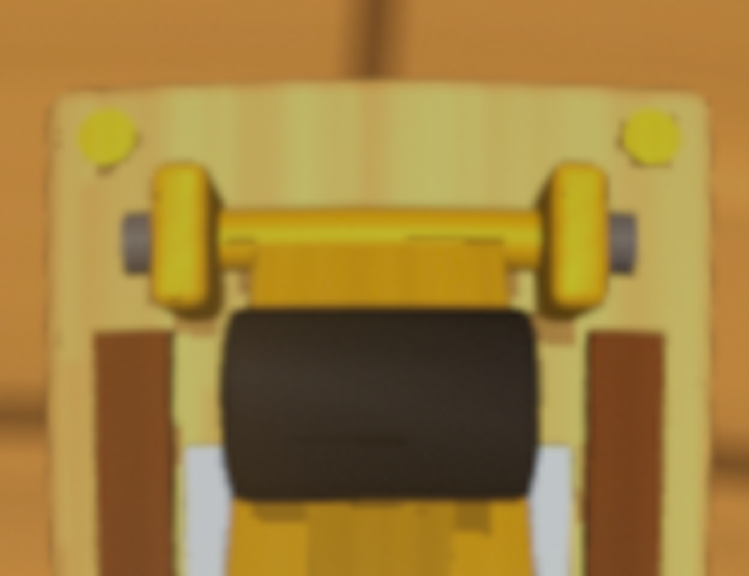

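Call:
{"name": "servo_tool", "arguments": {
  "gripper": [1,1,1,1,1,1],
  "dp": [
    [0,-0.001,0],
    [0,-0.001,0],
    [0,-0.001,0],
    [0,-0.0005,0],
    [0,0,0],
    [0,0,0]
  ],
  "twist": [0,0,0,0,0,0]
}}

```text
time_s: 14.0
eef_pos: [0.5482, 0.0335, 0.0243]
tool_rot: [0.0, 0.731, -0.683, -0.0]
force: [0.1, -0.1, -1.4]
width: 0.0118
```

Call:
{"name": "servo_tool", "arguments": {
  "gripper": [1,1,1],
  "dp": [
    [0,-0.0005,0],
    [0,0,0],
    [0,0,0]
  ],
  "twist": [0,0,0]
}}

```text
time_s: 14.3
eef_pos: [0.5488, 0.0335, 0.0243]
tool_rot: [0.0, 0.731, -0.683, 0.0]
force: [0.7, -0.8, -1.3]
width: 0.0118
```

Call:
{"name": "servo_tool", "arguments": {
  "gripper": [1,1,1],
  "dp": [
    [0,-0.0005,0],
    [0,0,0],
    [0,0,0]
  ],
  "twist": [0,0,0]
}}

```text
time_s: 14.6
eef_pos: [0.5493, 0.0335, 0.0243]
tool_rot: [0.0, 0.731, -0.683, 0.0]
force: [-0.2, -0.2, -1.5]
width: 0.0119
```

```bash
python3 - <<'E'
from h import *
g=grab("side",11); crop(g,210,175,50,40,14,"pics/s15.png"); 
plan([.4812,.0292,.0243],-86.1)
E
```

```text
t 14.65 pos [0.5493 0.0335 0.0243] yaw -86.11 tilt [ 0.e+00 -1.e-04 -1.e+00] F [ 0.13  0.17 -1.91] w 0.0117 -> dp [-0.0003  0.0682  0.    ] twist -0.01
```

View pics/s15.png

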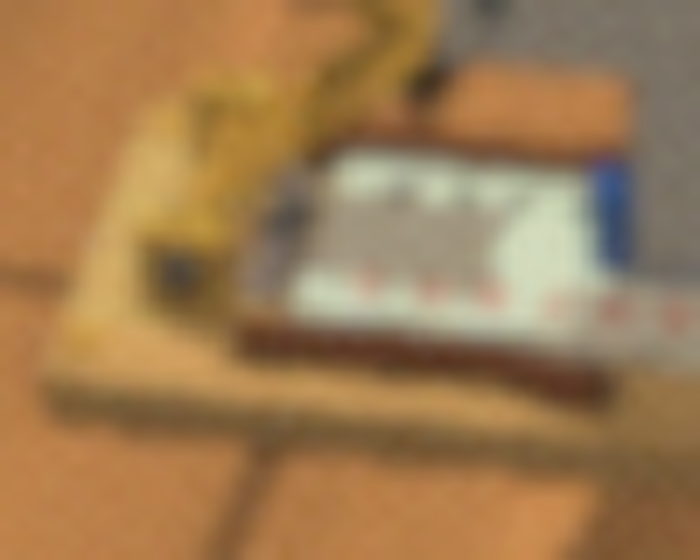

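Call:
{"name": "servo_tool", "arguments": {
  "gripper": [1,1,1],
  "dp": [
    [0,-0.0004,0],
    [0,0,0],
    [0,0,0]
  ],
  "twist": [0,0,0]
}}

```text
time_s: 14.95
eef_pos: [0.5497, 0.0336, 0.0243]
tool_rot: [0.0, 0.731, -0.683, 0.0]
force: [-0.4, -1.5, -1.0]
width: 0.0119
```

Call:
{"name": "servo_tool", "arguments": {
  "gripper": [1,1,1],
  "dp": [
    [0,-0.0004,0],
    [0,0,0],
    [0,0,0]
  ],
  "twist": [0,0,0]
}}

```text
time_s: 15.25
eef_pos: [0.5501, 0.0336, 0.0243]
tool_rot: [0.0, 0.731, -0.683, 0.0]
force: [-0.5, 0.0, -1.5]
width: 0.0118
```

Call:
{"name": "servo_tool", "arguments": {
  "gripper": [1,1,1],
  "dp": [
    [0,-0.0003,0],
    [0,0,0],
    [0,0,0]
  ],
  "twist": [0,0,0]
}}

```text
time_s: 15.55
eef_pos: [0.5504, 0.0336, 0.0243]
tool_rot: [0.0, 0.731, -0.683, 0.0]
force: [1.1, -0.6, -1.2]
width: 0.0118
```

Call:
{"name": "servo_tool", "arguments": {
  "gripper": [1,1,1],
  "dp": [
    [0,-0.0003,0],
    [0,0,0],
    [0,0,0]
  ],
  "twist": [0,0,0]
}}

```text
time_s: 15.85
eef_pos: [0.5507, 0.0336, 0.0243]
tool_rot: [0.0, 0.731, -0.683, 0.0]
force: [0.0, -0.0, -1.3]
width: 0.0116
```

Call:
{"name": "servo_tool", "arguments": {
  "gripper": [1,1,1],
  "dp": [
    [0,-0.0003,0],
    [0,0,0],
    [0,0,0]
  ],
  "twist": [0,0,0]
}}

```text
time_s: 16.15
eef_pos: [0.551, 0.0336, 0.0243]
tool_rot: [0.0, 0.731, -0.683, 0.0]
force: [0.8, -0.3, -1.7]
width: 0.0118
```

Call:
{"name": "servo_tool", "arguments": {
  "gripper": [1,1,1],
  "dp": [
    [0,-0.0003,0],
    [0,0,0],
    [0,0,0]
  ],
  "twist": [0,0,0]
}}

```text
time_s: 16.45
eef_pos: [0.5513, 0.0336, 0.0244]
tool_rot: [0.0, 0.731, -0.683, 0.0]
force: [-0.7, 0.9, -0.9]
width: 0.012
```

```bash
python3 - <<'E'
from h import *
g=grab("side",12); crop(g,210,175,50,40,14,"pics/s16.png"); 
plan([.4812,.0292,.0243],-86.1)
E
```

```text
t 16.5 pos [0.5512 0.0336 0.0243] yaw -86.11 tilt [-0.e+00 -1.e-04 -1.e+00] F [-0.05 -0.5  -1.23] w 0.0116 -> dp [-0.0003  0.0702  0.    ] twist -0.01
```

View pics/s16.png

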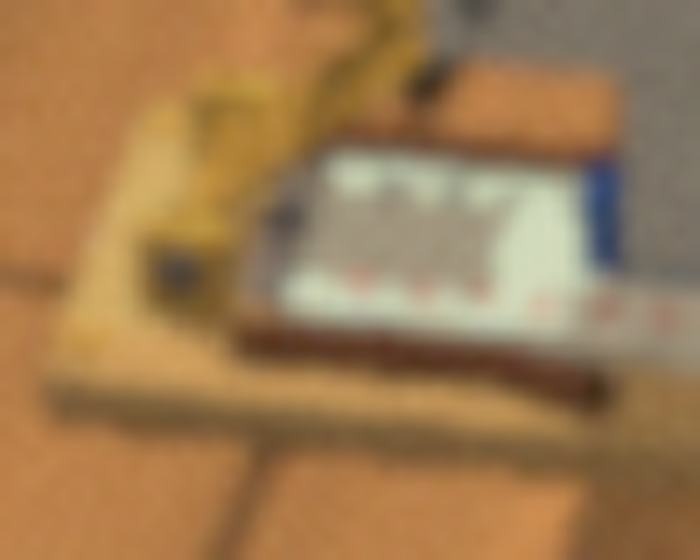

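Call:
{"name": "servo_tool", "arguments": {
  "gripper": [1,1,1],
  "dp": [
    [0,-0.0003,0],
    [0,0,0],
    [0,0,0]
  ],
  "twist": [0,0,0]
}}

```text
time_s: 16.8
eef_pos: [0.5516, 0.0337, 0.0243]
tool_rot: [0.0, 0.731, -0.683, 0.0]
force: [-0.7, -0.1, -2.0]
width: 0.0118
```

Call:
{"name": "servo_tool", "arguments": {
  "gripper": [1,1,1],
  "dp": [
    [0,-0.0003,0],
    [0,0,0],
    [0,0,0]
  ],
  "twist": [0,0,0]
}}

```text
time_s: 17.1
eef_pos: [0.5518, 0.0337, 0.0243]
tool_rot: [0.0, 0.731, -0.683, 0.0]
force: [-0.9, -0.0, -1.2]
width: 0.0119
```

Call:
{"name": "servo_tool", "arguments": {
  "gripper": [1,1,1],
  "dp": [
    [0,-0.0003,0],
    [0,0,0],
    [0,0,0]
  ],
  "twist": [0,0,0]
}}

```text
time_s: 17.4
eef_pos: [0.5519, 0.0337, 0.0243]
tool_rot: [0.0, 0.731, -0.683, -0.0]
force: [-0.5, -0.2, -0.7]
width: 0.0118
```

Call:
{"name": "servo_tool", "arguments": {
  "gripper": [1,1,1],
  "dp": [
    [0,-0.0003,0],
    [0,0,0],
    [0,0,0]
  ],
  "twist": [0,0,0]
}}

```text
time_s: 17.7
eef_pos: [0.5519, 0.0338, 0.0242]
tool_rot: [0.0, 0.731, -0.683, -0.0]
force: [-1.3, 0.3, -0.2]
width: 0.0119
```

Call:
{"name": "servo_tool", "arguments": {
  "gripper": [1,1,1],
  "dp": [
    [0,-0.0003,0],
    [0,0,0],
    [0,0,0]
  ],
  "twist": [0,0,0]
}}

```text
time_s: 18.0
eef_pos: [0.5519, 0.0338, 0.0242]
tool_rot: [0.001, 0.731, -0.683, -0.001]
force: [-3.8, -0.2, 0.9]
width: 0.0115
```

```bash
python3 - <<'E'
from h import *
g=grab("side",13); crop(g,210,175,50,40,14,"pics/s17.png"); 
plan([.4812,.0292,.0243],-86.1)
E
```

```text
t 18.05 pos [0.5519 0.0337 0.0242] yaw -86.11 tilt [-1.6e-03 -1.0e-04 -1.0e+00] F [-3.7  -1.18  0.69] w 0.0116 -> dp [-0.0003  0.0708  0.    ] twist -0.01
```

View pics/s17.png

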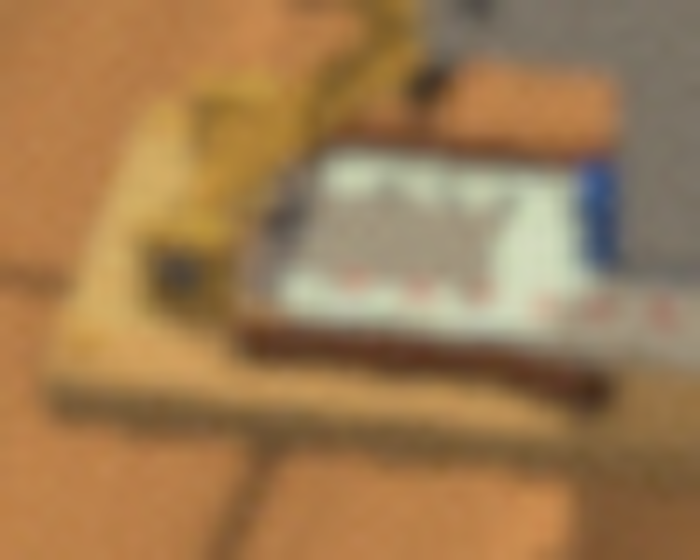

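Call:
{"name": "servo_tool", "arguments": {
  "gripper": [1,1,0.8,0.7,0.65,0.65,0.65],
  "dp": [
    [0,0,0.0002],
    [0,0,0],
    [0,0,0],
    [0,0,0],
    [0,0,0],
    [0,0,0],
    [0,0,0]
  ],
  "twist": [0,0,0,0,0,0,0]
}}

```text
time_s: 18.75
eef_pos: [0.5533, 0.0338, 0.0243]
tool_rot: [-0.0, 0.731, -0.683, 0.0]
force: [0.1, -0.5, -0.0]
width: 0.0329
```

```bash
python3 - <<'E'
from h import *
f=grab("wrist",14); crop(f,0,0,512,384,1.5,"pics/w18.png")
plan([.4812,.0292,.0243],-86.1)
E
```

```text
t 18.8 pos [0.5531 0.0337 0.0242] yaw -86.11 tilt [ 7.e-04 -1.e-04 -1.e+00] F [ 0.41 -0.45 -0.02] w 0.0328 -> dp [-0.0004  0.0721 -0.0001] twist -0.01
```

View pics/w18.png

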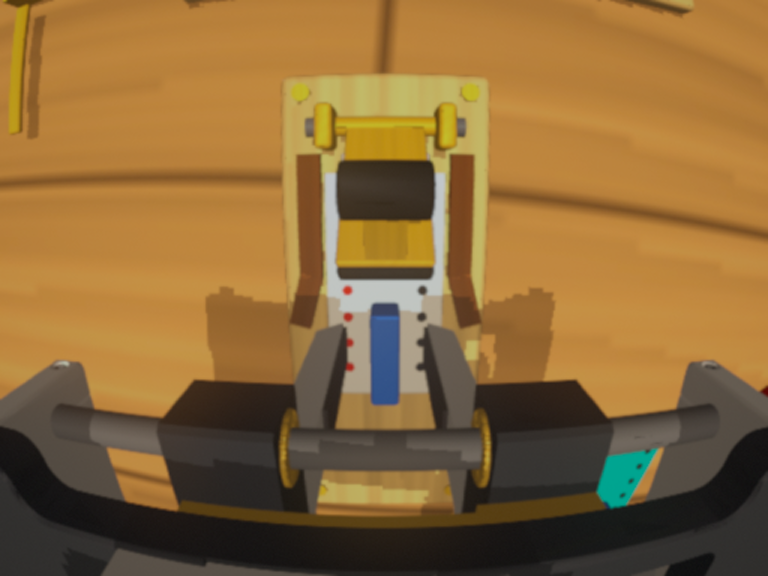

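Call:
{"name": "servo_tool", "arguments": {
  "gripper": [0.65,0.4,0.4,0.4,0.4,0.4,0.4,0.4,0.4,0.4],
  "dp": [
    [0,0,-0.02],
    [0,0,-0.04],
    [0,0,-0.04],
    [0,0,-0.036],
    [0,-0.038,0],
    [0,-0.038,0],
    [0,0,0],
    [0,0,0],
    [0,0,0],
    [0,0,0]
  ],
  "twist": [0,0,0,0,0,0,0,0,0,0]
}}

```text
time_s: 19.8
eef_pos: [0.6273, 0.0389, 0.16]
tool_rot: [0.0, 0.731, -0.683, -0.0]
force: [-0.1, 0.1, 0.9]
width: 0.0565
```

```bash
python3 - <<'E'
from h import *
f=grab("wrist",15); crop(f,128,60,256,200,3,"pics/w19.png")
plan([.6293,.0389,.0814],-86.1)
E
```

```text
t 19.85 pos [0.6275 0.0389 0.1602] yaw -86.11 tilt [-7.e-04 -1.e-04 -1.e+00] F [-0.09 -0.31  0.15] w 0.0564 -> dp [ 0.0002 -0.0018  0.0788] twist -0.01
```

View pics/w19.png

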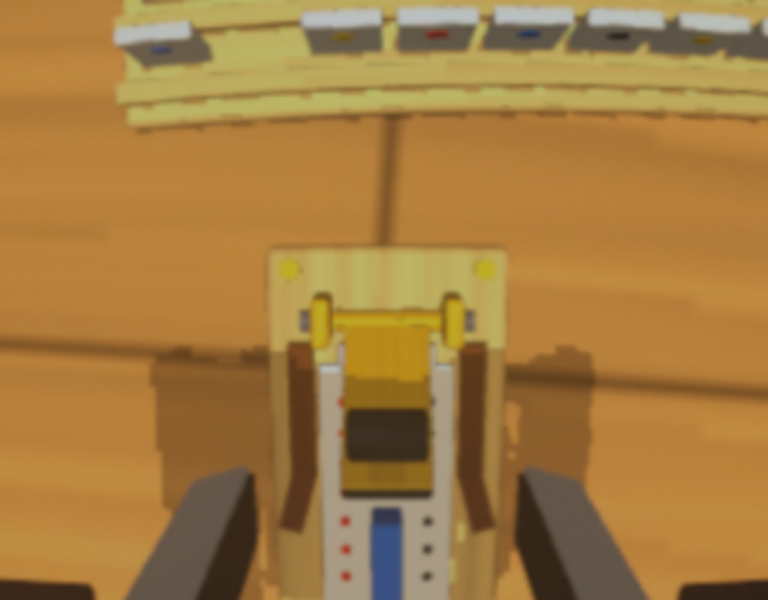

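Call:
{"name": "servo_tool", "arguments": {
  "gripper": [0.4,0.4,0.4,0.4,0.6,0.8,0.9,0.9,0.9,0.9],
  "dp": [
    [0,-0.0018,0.03],
    [0,0,0.03],
    [0,0,0.0186],
    [0,0,0],
    [0,0,0],
    [0,0,0],
    [0,0,0],
    [0,0,0],
    [0,0,0],
    [0,0,0]
  ],
  "twist": [0,0,0,0,0,0,0,0,0,0],
  "squeeze": 15
}}

```text
time_s: 20.85
eef_pos: [0.6309, 0.039, 0.0824]
tool_rot: [-0.0, 0.731, -0.683, 0.001]
force: [-0.9, -0.3, 4.2]
width: 0.0238
```

```bash
python3 - <<'E'
from h import *
plan([.586,.036,.046],-86.1)
p=0.436+np.linspace(.89,.05,13); x=-.0662*np.cos(p); z=.0662*np.sin(p)
print([[0,float(round(-a,4)),float(round(-b,4))] for a,b in zip(np.diff(x),np.diff(z))])
E
```

```text
t 20.85 pos [0.6309 0.039  0.0824] yaw -86.11 tilt [ 1.4e-03 -3.0e-04 -1.0e+00] F [-0.88 -0.26  4.17] w 0.0238 -> dp [-0.0001  0.045   0.0363] twist -0.01
[[0, 0.0045, 0.0013], [0, 0.0044, 0.0016], [0, 0.0042, 0.0019], [0, 0.0041, 0.0022], [0, 0.0039, 0.0025], [0, 0.0037, 0.0027], [0, 0.0035, 0.003], [0, 0.0033, 0.0032], [0, 0.0031, 0.0034], [0, 0.0028, 0.0037], [0, 0.0026, 0.0038], [0, 0.0023, 0.004]]
```

Call:
{"name": "servo_tool", "arguments": {
  "gripper": [0.9,0.9,0.9,0.9,0.9,0.9,0.9,0.9,0.9,0.9],
  "dp": [
    [0,0.0045,0.0013],
    [0,0.0044,0.0016],
    [0,0.0042,0.0019],
    [0,0.0041,0.0022],
    [0,0.0039,0.0025],
    [0,0.0037,0.0027],
    [0,0.0035,0.003],
    [0,0.0033,0.0032],
    [0,0.0031,0.0034],
    [0,0,0]
  ],
  "twist": [0,0,0,0,0,0,0,0,0,0]
}}

```text
time_s: 21.85
eef_pos: [0.5946, 0.0365, 0.0587]
tool_rot: [0.001, 0.731, -0.683, -0.001]
force: [2.5, -1.0, -0.3]
width: 0.0239
```

Call:
{"name": "servo_tool", "arguments": {
  "gripper": [0.9,0.9,0.9,0.9,0.9],
  "dp": [
    [0,0.0014,0.0018],
    [0,0.0014,0.0019],
    [0,0,0],
    [0,0,0],
    [0,0,0]
  ],
  "twist": [0,0,0,0,0]
}}

```text
time_s: 22.35
eef_pos: [0.5924, 0.0364, 0.0557]
tool_rot: [0.001, 0.731, -0.683, -0.0]
force: [1.8, -1.0, 1.2]
width: 0.0237
```

```bash
python3 - <<'E'
from h import *
plan([.586,.036,.046],-86.1)
g=grab("side",16); crop(g,200,150,70,60,10,"pics/s20.png"); 
E
```

```text
t 22.35 pos [0.5924 0.0364 0.0557] yaw -86.1 tilt [-1.3e-03 -3.0e-04 -1.0e+00] F [ 1.81 -1.03  1.24] w 0.0237 -> dp [-0.0001  0.0064  0.0097] twist -0.0
```

View pics/s20.png

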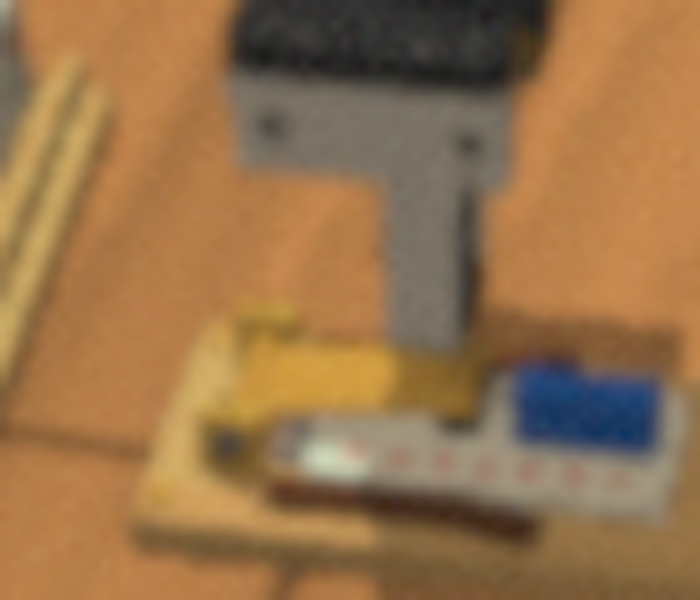

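Call:
{"name": "servo_tool", "arguments": {
  "gripper": [0.9,0.9,0.9,0.9,0.9,0.9,0.9],
  "dp": [
    [0,0.0009,0.0013],
    [0,0.0009,0.0014],
    [0,0.0008,0.0014],
    [0,0.0008,0.0014],
    [0,0.0005,0.001],
    [0,0,0],
    [0,0,0]
  ],
  "twist": [0,0,0,0,0,0,0]
}}

```text
time_s: 23.1
eef_pos: [0.5888, 0.0361, 0.0497]
tool_rot: [0.0, 0.731, -0.683, -0.0]
force: [0.4, -1.7, 4.9]
width: 0.0239
```

Call:
{"name": "servo_tool", "arguments": {
  "gripper": [0.9,0.9,0.9,0.9],
  "dp": [
    [0,0.0003,0.0005],
    [0,0.0003,0.0005],
    [0,0,0],
    [0,0,0]
  ],
  "twist": [0,0,0,0]
}}

```text
time_s: 23.5
eef_pos: [0.5883, 0.0361, 0.0487]
tool_rot: [0.0, 0.731, -0.683, -0.0]
force: [-0.2, -1.7, 4.6]
width: 0.0241
```

```bash
python3 - <<'E'
from h import *
plan([.586,.036,.046],-86.1)
E
```

```text
t 23.5 pos [0.5883 0.0361 0.0487] yaw -86.11 tilt [-3.e-04 -3.e-04 -1.e+00] F [-0.24 -1.71  4.63] w 0.0241 -> dp [-0.0001  0.0023  0.0027] twist -0.01
```

Call:
{"name": "servo_tool", "arguments": {
  "gripper": [0.9,0.9,0.9,0.9],
  "dp": [
    [0,0.0002,0.0004],
    [0,0.0002,0.0004],
    [0,0,0],
    [0,0,0]
  ],
  "twist": [0,0,0,0]
}}

```text
time_s: 23.9
eef_pos: [0.5879, 0.0361, 0.0478]
tool_rot: [0.0, 0.731, -0.683, -0.0]
force: [0.3, -0.7, 5.2]
width: 0.024
```

Call:
{"name": "servo_tool", "arguments": {
  "gripper": [0.9,0.9,0.9,0.9],
  "dp": [
    [0,0.0002,0.0004],
    [0,0,0],
    [0,0,0],
    [0,0,0]
  ],
  "twist": [0,0,0,0]
}}

```text
time_s: 24.3
eef_pos: [0.5877, 0.0361, 0.0474]
tool_rot: [0.0, 0.731, -0.683, -0.0]
force: [-0.6, -1.8, 4.6]
width: 0.0238
```

Call:
{"name": "servo_tool", "arguments": {
  "gripper": [0.9,0.9,0.9,0.9],
  "dp": [
    [0,0.0002,0.0004],
    [0,0,0],
    [0,0,0],
    [0,0,0]
  ],
  "twist": [0,0,0,0]
}}

```text
time_s: 24.7
eef_pos: [0.5876, 0.036, 0.0472]
tool_rot: [0.0, 0.731, -0.683, 0.0]
force: [0.4, -2.5, 6.2]
width: 0.0236
```

Call:
{"name": "servo_tool", "arguments": {
  "gripper": [0.9,0.9],
  "dp": [
    [0,0,0],
    [0,0,0]
  ],
  "twist": [0,0]
}}

```text
time_s: 24.9
eef_pos: [0.5876, 0.036, 0.0472]
tool_rot: [0.0, 0.731, -0.683, 0.0]
force: [0.4, -1.5, 6.4]
width: 0.0239
```

Call:
{"name": "servo_tool", "arguments": {
  "gripper": [0.9],
  "dp": [
    [0,0,0]
  ],
  "twist": [0]
}}

```text
time_s: 25.0
eef_pos: [0.5876, 0.036, 0.0472]
tool_rot: [0.0, 0.731, -0.683, 0.0]
force: [0.4, -2.8, 6.0]
width: 0.0236
```

Call:
{"name": "servo_tool", "arguments": {
  "gripper": [0.9,0.9,0.9],
  "dp": [
    [0,0.0001,0.0003],
    [0,0,0],
    [0,0,0]
  ],
  "twist": [0,0,0]
}}

```text
time_s: 25.3
eef_pos: [0.5876, 0.036, 0.0471]
tool_rot: [0.0, 0.731, -0.683, 0.0]
force: [-0.1, -1.7, 6.2]
width: 0.024
```

Call:
{"name": "servo_tool", "arguments": {
  "gripper": [0.9],
  "dp": [
    [0,0,0]
  ],
  "twist": [0]
}}

```text
time_s: 25.4
eef_pos: [0.5875, 0.036, 0.047]
tool_rot: [0.0, 0.731, -0.683, 0.0]
force: [-0.0, -1.2, 5.8]
width: 0.0236
```

Call:
{"name": "servo_tool", "arguments": {
  "gripper": [0.9,0.9,0.9,0.9],
  "dp": [
    [0,0.0001,0.0003],
    [0,0,0],
    [0,0,0],
    [0,0,0]
  ],
  "twist": [0,0,0,0]
}}

```text
time_s: 25.8
eef_pos: [0.5875, 0.036, 0.0469]
tool_rot: [0.0, 0.731, -0.683, 0.0]
force: [-0.7, -1.7, 8.1]
width: 0.0238
```

Call:
{"name": "servo_tool", "arguments": {
  "gripper": [0.9,0.9],
  "dp": [
    [0,0,0],
    [0,0,0]
  ],
  "twist": [0,0]
}}

```text
time_s: 26.0
eef_pos: [0.5875, 0.036, 0.0469]
tool_rot: [0.0, 0.731, -0.683, 0.0]
force: [-0.2, -1.7, 7.0]
width: 0.0237
```

```bash
python3 - <<'E'
from h import *
plan([.586,.036,.046],-86.1)
g=grab("side",17); crop(g,200,150,70,60,10,"pics/s21.png"); 
plan([.586,.036,.046],-86.1)
E
```

```text
t 26.0 pos [0.5875 0.036  0.0469] yaw -86.1 tilt [ 3.e-04 -3.e-04 -1.e+00] F [-0.21 -1.74  7.04] w 0.0237 -> dp [-0.0001  0.0015  0.0009] twist -0.0
t 26.05 pos [0.5875 0.036  0.0469] yaw -86.11 tilt [ 3.e-04 -3.e-04 -1.e+00] F [ 0.18 -2.12  7.19] w 0.0237 -> dp [-0.0001  0.0015  0.0009] twist -0.01
```

View pics/s21.png

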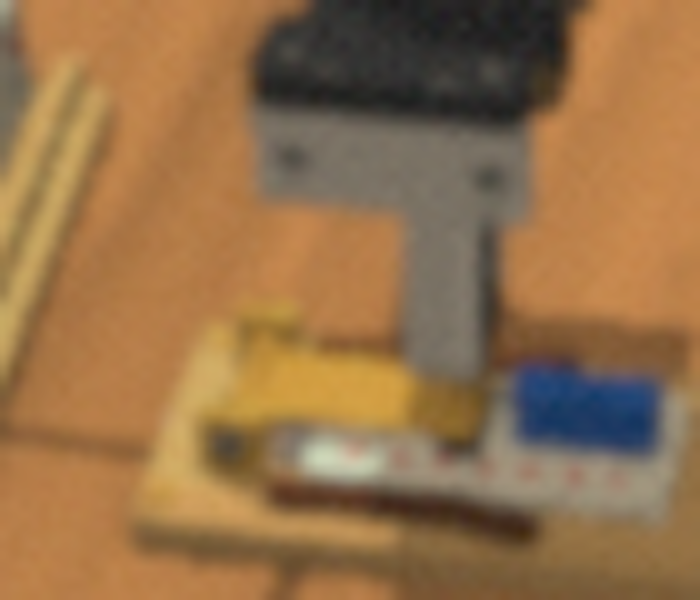

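Call:
{"name": "servo_tool", "arguments": {
  "gripper": [0.9,0.9,0.9,0.9],
  "dp": [
    [0,0.0001,0.0002],
    [0,0,0],
    [0,0,0],
    [0,0,0]
  ],
  "twist": [0,0,0,0]
}}

```text
time_s: 26.45
eef_pos: [0.5875, 0.036, 0.0469]
tool_rot: [-0.0, 0.731, -0.683, 0.0]
force: [-1.1, -0.8, 7.8]
width: 0.024
```

Call:
{"name": "servo_tool", "arguments": {
  "gripper": [0.9],
  "dp": [
    [0,0,0]
  ],
  "twist": [0]
}}

```text
time_s: 26.55
eef_pos: [0.5875, 0.036, 0.0469]
tool_rot: [-0.0, 0.731, -0.683, 0.0]
force: [-0.9, -1.0, 8.4]
width: 0.0241
```

Call:
{"name": "servo_tool", "arguments": {
  "gripper": [0.9],
  "dp": [
    [0,0,0]
  ],
  "twist": [0]
}}

```text
time_s: 26.65
eef_pos: [0.5875, 0.036, 0.0469]
tool_rot: [-0.0, 0.731, -0.683, 0.0]
force: [-0.7, -0.9, 8.5]
width: 0.0239
```

Call:
{"name": "servo_tool", "arguments": {
  "gripper": [0.9],
  "dp": [
    [0,0,0]
  ],
  "twist": [0]
}}

```text
time_s: 26.75
eef_pos: [0.5875, 0.036, 0.0469]
tool_rot: [-0.0, 0.731, -0.683, 0.0]
force: [-0.8, -1.7, 7.7]
width: 0.0237
```

Call:
{"name": "servo_tool", "arguments": {
  "gripper": [0.9,0.9,0.9,0.9],
  "dp": [
    [0,0,-0.0004],
    [0,0,-0.0004],
    [0,0,0],
    [0,0,0]
  ],
  "twist": [0,0,0,0]
}}

```text
time_s: 27.15
eef_pos: [0.5874, 0.036, 0.0469]
tool_rot: [0.0, 0.731, -0.683, 0.0]
force: [1.3, -1.5, 4.1]
width: 0.0239
```

Call:
{"name": "servo_tool", "arguments": {
  "gripper": [0.9],
  "dp": [
    [0,0,0]
  ],
  "twist": [0]
}}

```text
time_s: 27.25
eef_pos: [0.5874, 0.036, 0.0469]
tool_rot: [0.0, 0.731, -0.683, 0.0]
force: [0.2, -1.3, 4.6]
width: 0.0242
```

Call:
{"name": "servo_tool", "arguments": {
  "gripper": [0.9,0.9,0.9,0.9],
  "dp": [
    [0,0,-0.0003],
    [0,0,-0.0003],
    [0,0,0],
    [0,0,0]
  ],
  "twist": [0,0,0,0]
}}

```text
time_s: 27.65
eef_pos: [0.5875, 0.0361, 0.047]
tool_rot: [0.0, 0.731, -0.683, 0.0]
force: [2.5, -1.8, -2.0]
width: 0.0239
```

Call:
{"name": "servo_tool", "arguments": {
  "gripper": [0.9],
  "dp": [
    [0,0,0]
  ],
  "twist": [0]
}}

```text
time_s: 27.75
eef_pos: [0.5875, 0.036, 0.0471]
tool_rot: [0.0, 0.731, -0.683, 0.0]
force: [3.4, -2.4, -2.2]
width: 0.0241
```

Call:
{"name": "servo_tool", "arguments": {
  "gripper": [0.9,0.9,0.9,0.9,0.9],
  "dp": [
    [0,0,0.0004],
    [0,0,0.0004],
    [0,0,0.0004],
    [0,0,0],
    [0,0,0]
  ],
  "twist": [0,0,0,0,0]
}}

```text
time_s: 28.25
eef_pos: [0.5875, 0.0361, 0.047]
tool_rot: [-0.0, 0.731, -0.683, 0.0]
force: [1.4, -2.6, 5.2]
width: 0.0236
```

Call:
{"name": "servo_tool", "arguments": {
  "gripper": [0.9],
  "dp": [
    [0,0,0]
  ],
  "twist": [0]
}}

```text
time_s: 28.35
eef_pos: [0.5876, 0.0361, 0.0471]
tool_rot: [-0.0, 0.731, -0.683, 0.0]
force: [1.6, -2.7, 5.9]
width: 0.0241
```

Call:
{"name": "servo_tool", "arguments": {
  "gripper": [0.9],
  "dp": [
    [0,0,0]
  ],
  "twist": [0]
}}

```text
time_s: 28.45
eef_pos: [0.5875, 0.0361, 0.0471]
tool_rot: [-0.0, 0.731, -0.683, 0.0]
force: [0.7, -2.5, 5.5]
width: 0.0239
```

Call:
{"name": "servo_tool", "arguments": {
  "gripper": [0.9,0.9,0.9,0.9],
  "dp": [
    [0,0,0.0003],
    [0,0,0],
    [0,0,0],
    [0,0,0]
  ],
  "twist": [0,0,0,0]
}}

```text
time_s: 28.85
eef_pos: [0.5875, 0.036, 0.0469]
tool_rot: [-0.0, 0.731, -0.683, 0.0]
force: [0.7, -2.3, 7.3]
width: 0.0237
```

Call:
{"name": "servo_tool", "arguments": {
  "gripper": [0.9],
  "dp": [
    [0,0,0]
  ],
  "twist": [0]
}}

```text
time_s: 28.95
eef_pos: [0.5875, 0.0361, 0.0469]
tool_rot: [-0.0, 0.731, -0.683, 0.0]
force: [0.1, -3.2, 6.6]
width: 0.024
```

Call:
{"name": "servo_tool", "arguments": {
  "gripper": [0.9],
  "dp": [
    [0,0,0]
  ],
  "twist": [0]
}}

```text
time_s: 29.05
eef_pos: [0.5875, 0.036, 0.0469]
tool_rot: [-0.0, 0.731, -0.683, 0.0]
force: [0.3, -3.1, 6.5]
width: 0.024
```

Call:
{"name": "servo_tool", "arguments": {
  "gripper": [0.9,0.9,0.9,0.9],
  "dp": [
    [0,0,0.0002],
    [0,0,0],
    [0,0,0],
    [0,0,0]
  ],
  "twist": [0,0,0,0]
}}

```text
time_s: 29.45
eef_pos: [0.5875, 0.036, 0.0469]
tool_rot: [-0.0, 0.731, -0.683, 0.0]
force: [0.3, -2.9, 8.4]
width: 0.0238
```

Call:
{"name": "servo_tool", "arguments": {
  "gripper": [0.9],
  "dp": [
    [0,0,0]
  ],
  "twist": [0]
}}

```text
time_s: 29.55
eef_pos: [0.5875, 0.036, 0.0469]
tool_rot: [-0.0, 0.731, -0.683, 0.0]
force: [0.4, -3.3, 7.8]
width: 0.0242
```

Call:
{"name": "servo_tool", "arguments": {
  "gripper": [0.9],
  "dp": [
    [0,0,0]
  ],
  "twist": [0]
}}

```text
time_s: 29.65
eef_pos: [0.5875, 0.036, 0.0469]
tool_rot: [-0.0, 0.731, -0.683, 0.0]
force: [-0.1, -2.6, 7.2]
width: 0.0239
```

Call:
{"name": "servo_tool", "arguments": {
  "gripper": [0.9,0.9,0.9,0.9],
  "dp": [
    [0,0,-0.0004],
    [0,0,-0.0004],
    [0,0,0],
    [0,0,0]
  ],
  "twist": [0,0,0,0]
}}

```text
time_s: 30.05
eef_pos: [0.5874, 0.0361, 0.0469]
tool_rot: [-0.0, 0.731, -0.683, 0.0]
force: [1.0, -2.6, 5.3]
width: 0.0238
```

Call:
{"name": "servo_tool", "arguments": {
  "gripper": [0.6,0.5,0.5,0.5,0.5],
  "dp": [
    [0,0,0],
    [0,0,0],
    [0,0,0],
    [0,0,0],
    [0,0,0]
  ],
  "twist": [0,0,0,0,0]
}}

```text
time_s: 30.55
eef_pos: [0.5869, 0.0364, 0.0463]
tool_rot: [0.0, 0.731, -0.683, -0.0]
force: [0.1, -0.7, 0.5]
width: 0.047
```

```bash
python3 - <<'E'
from h import *
plan([.586,.036,.046],-86.1)
f=grab("wrist",20); crop(f,128,100,256,200,3,"pics/w22.png")
E
```

```text
t 30.55 pos [0.5869 0.0364 0.0463] yaw -86.11 tilt [-1.e-03  2.e-04 -1.e+00] F [ 0.11 -0.7   0.54] w 0.047 -> dp [0.0003 0.001  0.0003] twist -0.01
```

View pics/w22.png

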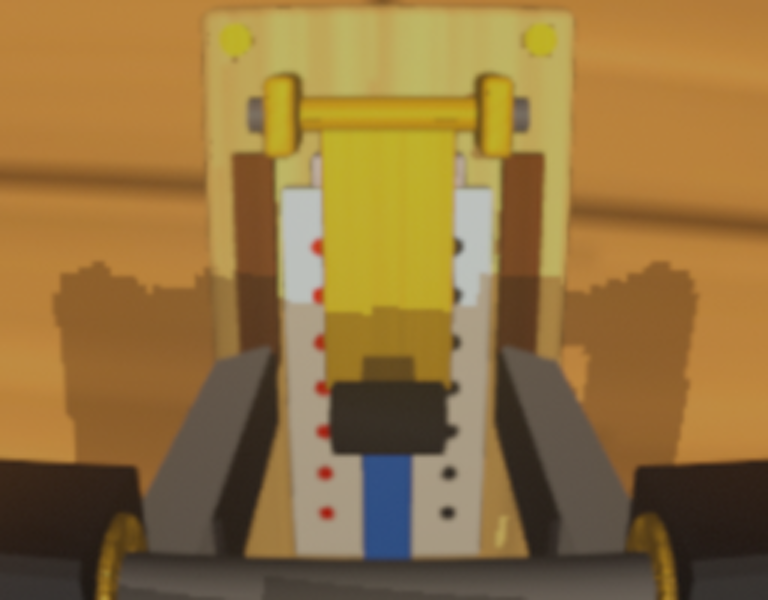

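Call:
{"name": "servo_tool", "arguments": {
  "gripper": [0.4,0.4,0.4,0.4,0.4,0.4,0.4,0.4],
  "dp": [
    [0,0,-0.02],
    [0,0,-0.04],
    [0,0,-0.04],
    [0,0.03,0],
    [0,0.03,0],
    [0,0,0],
    [0,0,0],
    [0,0,0]
  ],
  "twist": [0,0,0,0,0,0,0,0]
}}

```text
time_s: 31.4
eef_pos: [0.5287, 0.032, 0.1468]
tool_rot: [-0.0, 0.731, -0.683, 0.001]
force: [-1.0, -0.5, -1.2]
width: 0.0561
```

```bash
python3 - <<'E'
from h import *
plan([.586,.036,.046],-86.1)
f=grab("wrist",21); crop(f,200,30,112,130,5,"pics/w23.png"); crop(load("pics/wrist20.pkl"),215,135,85,50,8,"pics/w24.png")
g=grab("side",21); crop(g,200,160,100,60,8,"pics/s23.png")
E
```

```text
t 31.4 pos [0.5287 0.032  0.1468] yaw -86.11 tilt [ 0.0014 -0.     -1.    ] F [-0.98 -0.47 -1.22] w 0.0561 -> dp [-1.000e-04 -5.730e-02  1.008e-01] twist -0.01
```

View pics/w23.png

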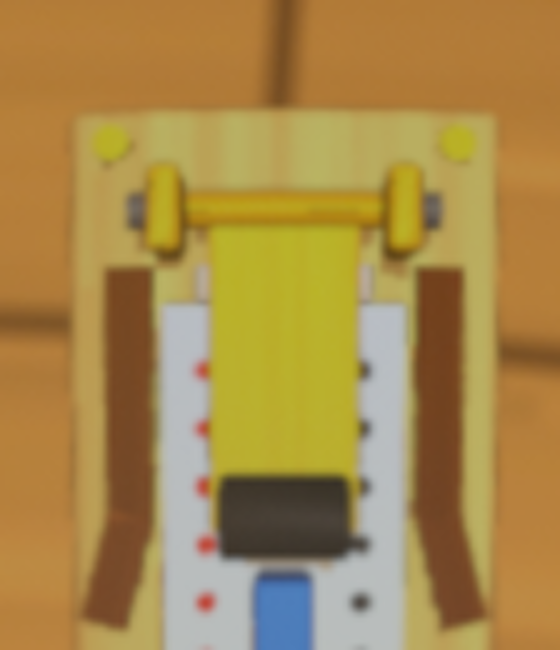

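View pics/w24.png

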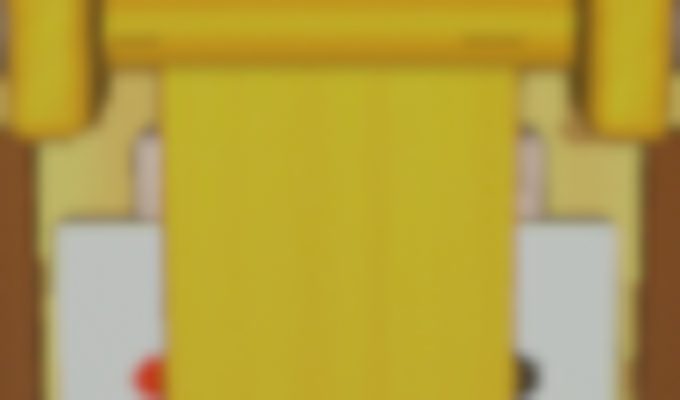

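View pics/s23.png

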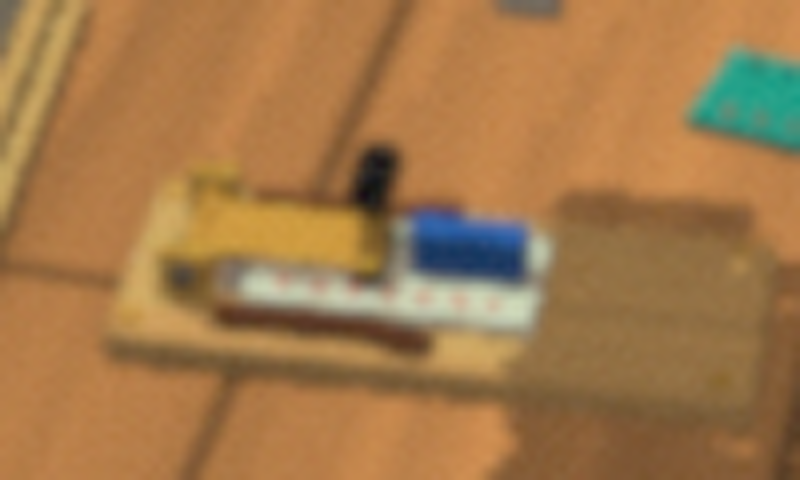

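```bash
python3 -c "
from rig import *
print(close_job())"
```

```text
the job is handed in; nothing more can be done
None
```

I set up the score holder and handed the job in at about 31 s of the 72 s allowed.

- **Clip lift:** I pinched the knob and swung the clip up to about 0.89 rad, against its limit of 0.95. It stayed up when I let go.
- **Plate:** I carried the white plate by its rib onto the landing and slid it in, centred and parallel to the rails. It met the backstop with about 4 N, under the 9 N limit. The last pictures show it flush and straight, and the backstop in the same place against the rail ends as before.
- **Clip pressure:** I lowered the clip until the pad touched, then pressed to about 7.8 N at the knob. Less the 4.2–4.8 N of hinge friction, that gives about 3 N on the plate. The opening move left about 5 N on the knob, too little to press the pad further.

**Less certain points**
- While first unloading the knob I pulled up by about 2 N, so I pressed down again before letting go.
- The 3 N comes from the force reading. Knob travel of 0.3–0.5 mm after contact suggests 1.5–2.5 N, and I did not test it again after release.

The only other objects I touched were the board's own parts and the plate. I did not compare the tea things and tile stand with the first pictures at the end.

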